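Unlatch the swing bolt of the radio's battery box

ROBOT

A 7-joint arm with a two-finger parallel gripper is mounted at the origin on the work surface. World frame = base frame: x ahead of the robot, y to its left, z up, the work surface at z = 0. Lengths are in m, angles in rad, forces in N, time in s.
With the tool pointing down it reaches from about 0.375 to 0.925 m from the base axis. Payload 3.1 kg.
Tool frame: the origin (TCP) lies at the very end of the fingers, on their centre line; the grasp point (between the pads) lies 19 mm behind it (bot.hold_point_z is the distance from the TCP to the grasp point, in m); z points along the fingers, y is the direction in which the jaws open and shut (so a half turn about z gives the same grasp; the last joint's range is limited). The gripper opens to 85 mm and grips with 20 to 120 N. Pads are 22 mm wide; open, the fingers measure 114 mm over their backs; the gripper's body (76 mm by 85 mm) begins 54 mm behind the grasp point. The pads swing forward as they close: fully open they stand 13 mm farther back than shut.
Start: joints at [-1.374, 0.383, 0.044, 1.598, -0.018, 1.161, -0.05], TCP at [0.189, 0.622, 0.197] pointing down, gripper open.
Joint ranges: [-2.61, 2.61], [-0.41, 2.15], [-1.48, 1.57], [0, 2.5], [-1.57, 4.71], [0.05, 1.97], [-2.85, 2.85]. Speed limits (rad/s): [2.79, 2.79, 3.14, 3.14, 3.14, 3.14, 3.14].

INTERFACE

Orientations are given as a 3x3 rotation matrix whose columns are the frame's x, y, z axes.
In Python, from rig import bot, eyes gives the robot as it stands.
- The arm moves only by the tool carry_out, never from a script. Its arguments are lists of equal length, an entry for each row: "xyz": the shift along the tool's x, y, z in mm, a list of three; "turn": the turn about the tool's z in rad. A call has exactly 10 rows; each row is the pose to reach, as a shift and turn from the pose commanded when the call began, along the tool's axes at that moment; what a row does not reach only later rows make up. A row lasts 1/10 s, in which the tool goes at most 50 mm and 8.59 degrees, less where a joint would pass 70% of its speed; a pose out of reach is approached as far as the arm can. A call with a gripper value outside its range is refused whole. "claw" is the closure in counts, from 0 (fully open) to 255 (shut), set as the call begins (left out, the last holds). The fingers move at their own pace and stop on an object; "grip_force" is the grip in N (left out, the last holds). Time passes only in rows, so rows that repeat a pose let the fingers close, or fill a call up. It gives the time, the measured TCP pose, the force and the opening at its end, in the units of the state.
- bot.get_state(): the state, without advancing time (a new reading comes with each control period).
- eyes.read_camera(name): name is "scene" or "top"; returns (picture, depth): 480x640x3 uint8, red, green, blue; 480x640 float32, m along the optical axis (not along the pixel's ray), 0 where there is no reading.
- eyes.calibration(name): a dict with "mtx" (3x3 intrinsics, pixels), "distortion" ([k1, k2, p1, p2, k3] as OpenCV has them; the pictures are not rectified), "world_from_camera" (4x4, takes a point from camera to world coordinates). Camera axes: x right, y up, looking along -z (the intrinsics and any distortion apply to the point x, -y, -z); pixel columns grow to the right and rows downward; lengths in m; the calibration is good to about 2 mm. A picture is of the moment at which its call begins. calibration takes no time and is no camera call.
- bot.job_done(): hands the job in, once; it reports no verdict.
The state is a dict: "time_s": time; "joint_positions": joint angles; "dq": joint speeds; "effort": joint torques, N m; "ee_pos": TCP position; "eef_rot": TCP orientation; "contact_force": force on the tool from outside, world axes, zero at the start; "wrist_torque": the same for the moment, N m; "grip_width": finger opening in m.
Only numpy, scipy, OpenCV 4.12 (cv2) and the standard library are available. Lean on these libraries where they do the work, as an engineer would, in place of code of your own. Each camera call takes 0.05 s, during which the arm holds its last target.

TASK

Release the lid of the radio's battery box: unscrew its brass wing nut until it clears the lip of the slotted lug, then swing the bolt out of the slot and down until it has come home on its rubber rest, and leave it lying against the rest. Be gentle: never drag the nut against the lug and never force the bolt onto its rest, and leave everything else on the ledge where it is.

Things in the scene. Friction and masses are not known exactly. Their poses are not given: they have to be found in the camera images.
- case: The grey battery box, fixed: 140 (x) x 200 (y) mm, 118 mm tall with its aluminium lid (150 x 210 mm). Origin under its centre on the ledge; x from its front (the bolt's side) to its back, z up. The bolt's hinge pin is on the front, 88 mm to -x of the origin and 45 mm above the ledge.
- pin (a point): Middle of the bolt's hinge pin, 45 mm above the ledge. Axes: y along the pin; x level, from the pin into the box; z up. The lid begins 13 mm to +x of the pin. The bolt is a steel rod 8 mm thick that reaches 110 mm from the pin; it swings in this x-z plane, outwards to -x and down.
- swing_bolt (a joint): Angle of the swing bolt about the pin (rad): 0 upright in the slot of the lug, growing as it swings outwards (to -x of the pin) and down, 1.57 level; limits -0.01 and 1.6. The hinge is stiff (0.18 N m, about 2 N at the nut), so the bolt stays where it is left. The angle where it meets its rest varies, about 1.14 to 1.5.
- nut_grip (a point): Brass wing nut: point on the bolt's axis 26 mm above the nut's underside, the height to grip; z along the bolt away from the pin, x along the wings. Collar 20 mm wide, 5 mm high; above it two wings form a bar 46 mm long (x), 12 mm thick (y), 8 to 34 mm above the underside. At turn 0 the underside is 75.5 mm from the pin.
- wing_nut (a joint): Turn of the wing nut (rad): 0 tight, growing as it is unscrewed (counter-clockwise from above). Steep thread: each rad lifts the nut 1.6 mm. From about 2.3 on it clears the lug's lip; stop at 4.4, it cannot come off. Friction 0.15 N m. At 0 the wings point 1.33 rad clockwise (from above) of the box's x axis, so at 2.9 they lie along the pin.
- lug: Slotted aluminium lug on the front of the lid that holds the upright bolt: 36 mm deep, 49 mm wide, top 120 mm above the ledge, slot 13 mm wide, open to the front. A lip 2.5 mm high on it, 12 to 15 mm in front of the upright bolt's axis, catches the nut's collar. Bears at most 18 N. Origin and axes as the box.
- rest: Rest of the bolt: a foot on the ledge and, 60 mm in front of the pin (-x), an upright screw with a black rubber dome 18 mm wide. Its height differs each time: dome top 46 to 68 mm above the ledge. The dome is sprung (4 N per mm) and bears at most 18 N. Origin and axes as the box.
- remote_case: Bystander: black plastic remote case, 170 x 52 x 22 mm, lying flat; origin under its centre, x along its length.
- opener: Bystander: flat steel bottle opener, 130 x 39 x 5 mm, with a loop at its +x end; origin under the handle's middle.
- ashtray: Bystander: empty green glass ashtray, 110 mm diameter, 34 mm tall; origin under its centre.
- carved_bowl: Bystander: dark wooden bowl, 170 mm diameter, 65 mm tall; origin under its centre.
- mug: Bystander: blue mug, 80 mm diameter, 90 mm tall; origin under its centre.

How it is judged:
By the outcome, as a careful person would: the job done as asked, in the order asked, and still so for the second after the job is handed in, with the robot touching nothing.
It also fails if it takes over 72 s, if anything falls off the work surface, if the arm or the gripper's body presses on something with over 40 N, if the wrist force passes 120 N, or if a joint passes its speed limit or range.

## Working session

There is one attempt and no reset: what is moved stays moved. The work goes in short steps, Python scripts to look and compute and a tool call to move; the robot and the scene stay as the last step left them, time stands still between calls to the robot, and variables do not carry over. Pictures are saved under pics/ and viewed, and the job is handed in when it is done.

Besides the shell and the picture viewer there is one more tool, called after "Call:" by a JSON object that holds its "api" and its "payload". carry_out: Moves the arm, as the interface text tells. Its arguments: {"type":"object","properties":{"xyz":{"type":"array","items":{"type":"array","items":{"type":"number"}}},"turn":{"type":"array","items":{"type":"number"}},"claw":{"type":"number"},"grip_force":{"type":"number"}},"required":["xyz","turn"]}

```bash
ls; mkdir -p pics
python3 - <<'E'
from rig import bot, eyes
import cv2,numpy as np
s=bot.get_state(); print(s['time_s'],s['ee_pos'],s['eef_rot'],s['grip_width'])
for n in ['scene','top']:
    p,d=eyes.read_camera(n); cv2.imwrite(f'pics/{n}0.png',p[:,:,::-1]); np.save(f'{n}0.npy',d)
    c=eyes.calibration(n); print(c)
E
```

```text
pics
0.0 [0.18857754 0.6209423  0.19594399] [[-9.56871318e-01  2.90511392e-01 -6.41969069e-04]
 [ 2.90512067e-01  9.56867811e-01 -2.59433472e-03]
 [-1.39404251e-04 -2.66894424e-03 -9.99996429e-01]] 0.08559772937034504
{'mtx': array([[508.8407679 ,   0.        , 316.27005021],
       [  0.        , 508.8407679 , 239.51965329],
       [  0.        ,   0.        ,   1.        ]]), 'distortion': array([-0.14545127,  0.        ,  0.        ,  0.        ,  0.        ]), 'world_from_camera': array([[ 5.46691482e-01, -6.82576035e-01,  4.84993174e-01,
         1.13370117e+00],
       [ 8.37334117e-01,  4.45665895e-01, -3.16628312e-01,
        -3.64527173e-01],
       [-2.20192589e-05,  5.79199332e-01,  8.15185950e-01,
         1.06657430e+00],
       [ 0.00000000e+00,  0.00000000e+00,  0.00000000e+00,
         1.00000000e+00]])}
{'mtx': array([[530.09089756,   0.        , 316.66093744],
       [  0.        , 530.09089756, 241.08352096],
       [  0.        ,   0.        ,   1.        ]]), 'distortion': array([0.0291018, 0.       , 0.       , 0.       , 0.       ]), 'world_from_camera': array([[-1.73729760e-03,  9.85865443e-01, -1.67530028e-01,
         3.47394997e-01],
       [-9.99998311e-01, -1.61212128e-03,  8.83184962e-04,
         6.11738308e-03],
       [ 6.00622810e-04,  1.67531280e-01,  9.85866578e-01,
         1.44787667e+00],
       [ 0.00000000e+00,  0.00000000e+00,  0.00000000e+00,
         1.00000000e+00]])}
```

View pics/scene0.png

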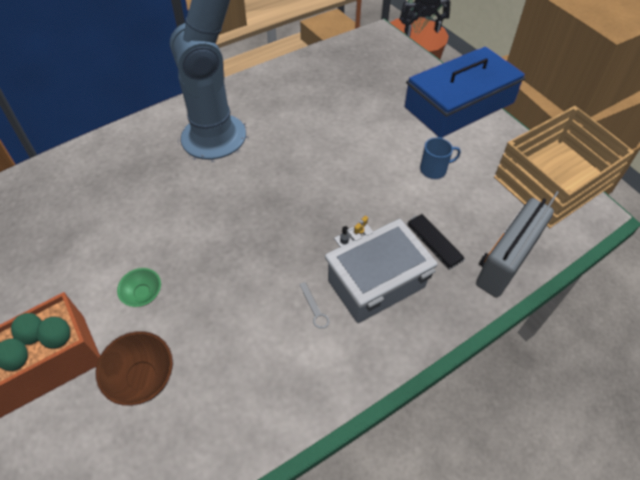

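View pics/top0.png

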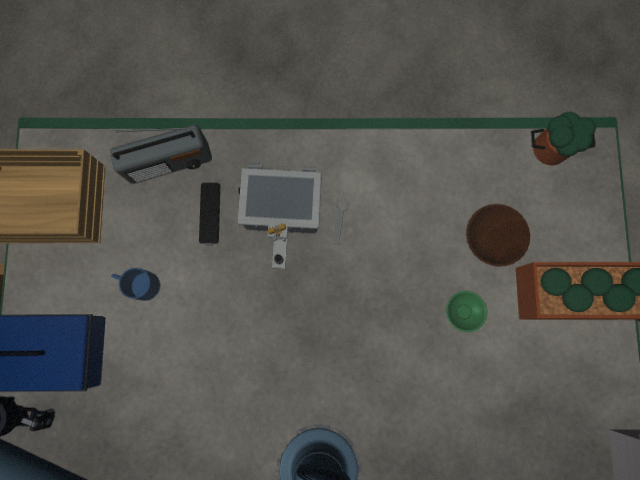

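```bash
cat > h.py <<'E'
import numpy as np,cv2
from rig import bot,eyes
def proj(n,P):
    c=eyes.calibration(n);T=np.linalg.inv(c['world_from_camera']);P=np.atleast_2d(P)
    q=P@T[:3,:3].T+T[:3,3]; q=q*[1,-1,-1]
    return cv2.projectPoints(q,np.zeros(3),np.zeros(3),c['mtx'],c['distortion'])[0][:,0]
def unproj(n,uv,d=None,z=None):
    c=eyes.calibration(n);T=c['world_from_camera']
    u=cv2.undistortPoints(np.array(uv,float).reshape(-1,1,2),c['mtx'],c['distortion'])[:,0]
    r=np.c_[u[:,0],-u[:,1],-np.ones(len(u))]
    if d is not None: return (r*np.array(d).reshape(-1,1))@T[:3,:3].T+T[:3,3]
    w=r@T[:3,:3].T; s=(z-T[2,3])/w[:,2]; return T[:3,3]+w*s[:,None]
def crop(src,x0,x1,y0,y1,k,out):
    im=cv2.imread(src)[y0:y1,x0:x1]; cv2.imwrite(out,cv2.resize(im,None,fx=k,fy=k,interpolation=cv2.INTER_CUBIC))
def cloud(n,d):
    v,u=np.mgrid[0:480,0:640]; uv=np.c_[u.ravel(),v.ravel()]
    return unproj(n,uv,d=d.ravel()).reshape(480,640,3)
E
python3 - <<'E'
from h import *
crop('pics/top0.png',230,330,160,280,5,'pics/t0c.png')
crop('pics/scene0.png',320,450,205,325,5,'pics/s0c.png')
for n in ['top','scene']:
    X=cloud(n,np.load(n+'0.npy'))
    m=(abs(X[...,2]-.118)<.006)&(X[...,0]>.4)&(X[...,0]<.9)&(abs(X[...,1]-.07)<.2)
    uv=np.argwhere(m)[:,::-1]
    p=X[m]; print(n,len(p),np.median(p,0))
    r=cv2.minAreaRect(p[:,:2].astype(np.float32)*1000);print(r,cv2.boxPoints(r))
E
```

```text
top 4504 [0.68598801 0.10127939 0.11871779]
((679.587158203125, 101.16336059570312), (209.40560913085938, 193.83119201660156), 86.61148071289062) [[576.6524     2.371933]
 [770.1447    -9.084717]
 [782.5219   199.95479 ]
 [589.0296   211.41144 ]]
scene 5451 [0.69625842 0.09013972 0.11770939]
((682.2994995117188, 97.11845397949219), (210.28414916992188, 192.78567504882812), 87.04304504394531) [[580.6112     -2.9111404]
 [773.14014   -12.856117 ]
 [783.9878    197.14804  ]
 [591.45886   207.09302  ]]
```

View pics/t0c.png

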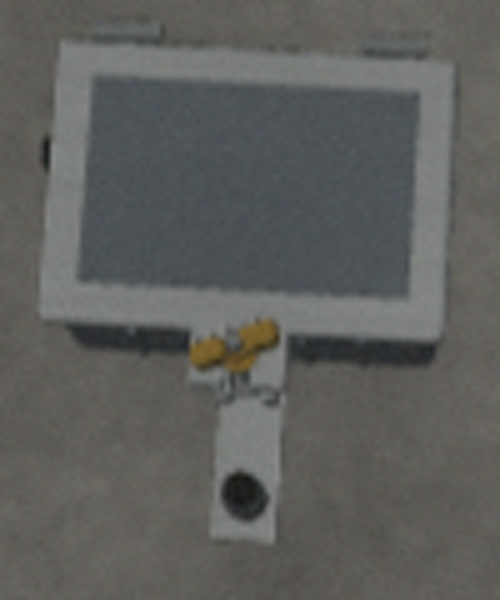

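View pics/s0c.png

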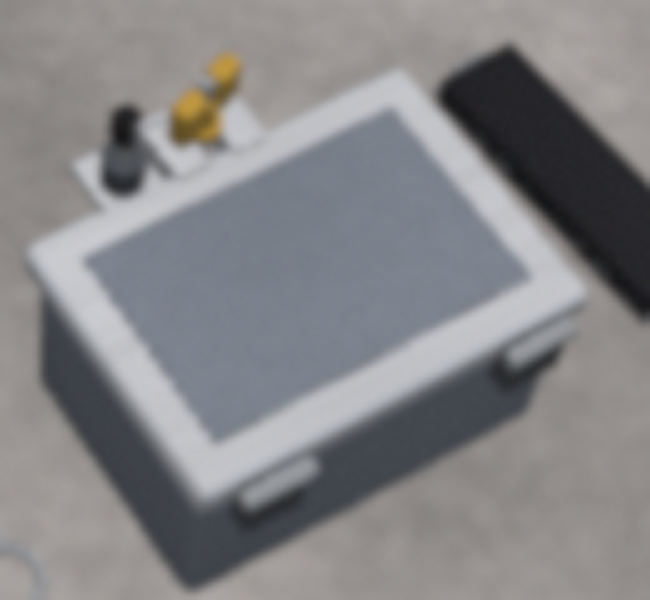

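Run:
```python
from h import *
from scipy.optimize import least_squares
ob={'top':np.array([[60,42],[455,63],[440,340],[40,318]])/5.+[230-.4,160-.4],
'scene':np.array([[30,250],[202,500],[585,288],[403,68]])/5.+[320-.4,205-.4]}
# local: back-left(+x,+y), back-right(+x,-y), front-right, front-left
L=np.array([[75,105,118],[75,-105,118],[-75,-105,118],[-75,105,118]])/1000.
o={'top':[0,1,2,3],'scene':[2,1,0,3]}
print('check scene order:')
def W(p,P): 
    c,s=np.cos(p[2]),np.sin(p[2]); R=np.array([[c,-s,0],[s,c,0],[0,0,1]]); return P@R.T+[p[0],p[1],0]
for names in [['top'],['scene'],['top','scene']]:
    f=lambda p:np.concatenate([(proj(n,W(p,L))[o[n]]-ob[n]).ravel() for n in names])
    r=least_squares(f,[.68,.1,-.05]); print(names,r.x,r.fun.round(1))
    p=r.x
    print(W(p,np.array([[-.088,0,.045],[-.088,0,.1465],[-.148,0,.06]])))
    for n in ['top','scene']:
        print(n,(proj(n,W(p,np.array([[-.088,0,.155],[-.148,0,.06]])))-([230,160] if n=='top' else [320,205]))*5)
for n in ['top','scene']:
    X=cloud(n,np.load(n+'0.npy')); q=proj(n,W(p,np.array([[-.148,0,.06]])))[0].round().astype(int)
    z=X[q[1]-8:q[1]+9,q[0]-8:q[0]+9]; np.set_printoptions(linewidth=200)
    print(n,q);print((z[...,2]*1000).round().astype(int))
```

```text
check scene order:
['top'] [ 0.68762589  0.1009427  -0.05514441] [-0.6 -0.6  0.9 -0.6  0.9  0.5 -1.1  0.6]
[[0.59975966 0.10579294 0.045     ]
 [0.59975966 0.10579294 0.1465    ]
 [0.53985086 0.10909993 0.06      ]]
top [[230.19358356 340.91586288]
 [236.15014422 486.70823153]]
scene [[206.36273545  70.8838456 ]
 [126.72573371 105.07555537]]
['scene'] [ 0.69215522  0.09708336 -0.05216494] [-1.9 -0.6  0.1  0.7  2.2  0.7 -0.3 -1.3]
[[0.60427492 0.10167179 0.045     ]
 [0.60427492 0.10167179 0.1465    ]
 [0.54435654 0.10480027 0.06      ]]
top [[238.5885194  331.98393334]
 [244.38034268 478.24570405]]
scene [[204.88666488  81.45920685]
 [124.83856641 114.99616399]]
['top', 'scene'] [ 0.68989627  0.09913274 -0.05332053] [ 0.  -1.4  1.6 -1.5  1.6 -0.4 -0.4 -0.2 -1.7 -1.8  0.2 -0.6  2.2 -0.4
 -0.2 -2.2]
[[0.60202134 0.10382272 0.045     ]
 [0.60202134 0.10382272 0.1465    ]
 [0.54210661 0.10702044 0.06      ]]
top [[234.21047729 336.44086556]
 [240.13331794 482.47054384]]
scene [[205.79249476  76.08278295]
 [125.90343857 109.97041996]]
top [278 256]
[[ 0 -3  3  7  8  6  4  7  3  7  3  6  0
[... 1691 characters left out ...]
 3    1   -4    1    2   58   63   63   59   59   57   63    1  120  123  121  120]
 [  -3    3   -1   -3    0   56   59   62   62   59   58  121  117  123  120  120  120]
 [  -1   -6   -2   -3    1   54   59   55   57   59   60  124  121  119  116  118  118]
 [   1   -1    0   -1   -3   50   55   57   58   55   52  120  120  118  120  120  119]
 [  -2    3    0    0   -3   46   50   52   50   52  110  112  120  115  122  119  121]
 [   0    0   -3    1   -3   29   46   50   51   50  104  106  116  122  120  120  118]
 [   3   -1   -1   -2   25   25   38   43   46 1067   25  104  111  120  117  119  123]
 [  -1    0    8   20   23   24   30   37   35   37   24   30  110  117  117  117  119]]
```

Run:
```python
from h import *
for n in ['top','scene']:
    im=cv2.imread(f'pics/{n}0.png').astype(int); X=cloud(n,np.load(n+'0.npy'))
    m=(im[...,2]-im[...,0]>50)&(im[...,2]>90)
    w=np.zeros_like(m); 
    if n=='top': w[215:250,260:295]=1
    else: w[210:245,345:375]=1
    m&=w
    v,u=np.nonzero(m); print(n,len(u),'px mean',u.mean(),v.mean())
    print(' uv->z.145',unproj(n,[[u.mean(),v.mean()]],z=.142))
    p=X[m]; p=p[(p[:,2]>.1)&(p[:,2]<.17)]; print(p.mean(0),p[:,2].max(),np.percentile(p[:,2],[10,50,90]))
    t=p[p[:,2]>.135]; c=t.mean(0); e=np.linalg.svd(t[:,:2]-c[:2])[2][0]; print(c,'dir',np.arctan2(e[1],e[0]),len(t))
# render model vs mask: IoU fit over (x,y) per camera
from scipy.optimize import minimize
def hull(n,x,y,a):
    c,s=np.cos(a),np.sin(a);R=np.array([[c,-s],[s,c]])
    out=np.zeros((480*4,640*4),np.uint8)
    for sx in [(-23,-5),(5,23)]:
        P=np.array([[X,Y,Z] for X in sx for Y in(-6,6) for Z in(.1285,.1545)],float)
        Q=np.c_[(P[:,:2]/1000)@R.T+[x,y],P[:,2]]
        q=cv2.convexHull(((proj(n,Q)+.5)*4).round().astype(np.int32)); cv2.fillConvexPoly(out,q,1)
    return cv2.resize(out.astype(np.float32),(640,480),interpolation=cv2.INTER_AREA)
for n in ['top','scene']:
    im=cv2.imread(f'pics/{n}0.png').astype(int)
    m=np.clip((im[...,2]-im[...,0])/ 80.,0,1)
    w=np.zeros((480,640)); 
    if n=='top': w[215:250,260:295]=1
    else: w[210:245,345:375]=1
    best=min((np.sum(((hull(n,x,y,a)-m)*w)**2),x,y,a) for x in np.arange(.595,.610,.0015) for y in np.arange(.097,.111,.0015) for a in (-1.45,-1.386,-1.32))
    print(n,best)
```

```text
top 63 px mean 276.42857142857144 228.79365079365078
 uv->z.145 [[0.6007362  0.10580063 0.142     ]]
[0.59909031 0.10514269 0.15035981] 0.1614701331861712 [0.12866594 0.15403634 0.15811419]
[0.59977221 0.10550908 0.15443666] dir -1.2545740576035072 54
scene 111 px mean 360.55855855855856 225.35135135135135
 uv->z.145 [[0.60562009 0.10065395 0.142     ]]
[0.60800928 0.09851286 0.14589804] 0.15763075166034723 [0.12874154 0.14963103 0.15467613]
[0.60766043 0.09797541 0.14913807] dir -1.2324167650122628 92
top (np.float64(33.70625), np.float64(0.6009999999999998), np.float64(0.10600000000000001), -1.32)
scene (np.float64(56.51359375), np.float64(0.6039999999999996), np.float64(0.10450000000000001), -1.32)
```

```bash
cat >> h.py <<'E'
def rel(world,yaw=None):
    s=bot.get_state(); R=np.array(s['eef_rot']); p=np.array(s['ee_pos'])
    a=np.arctan2(R[1,0],R[0,0])
    print('p',p.round(4),'xang',round(a,4),'F',np.round(s['contact_force'],1),'M',np.round(s['wrist_torque'],2),'w',round(s['grip_width'],4),'t',s['time_s'],'q',np.round(s['joint_positions'],2))
    print('tool xyz mm',(R.T@(np.array(world)-p)*1000).round(1), 'turn' ,None if yaw is None else round((a-yaw+np.pi)%(2*np.pi)-np.pi,4))
E
python3 - <<'E'
from h import *
rel([.602,.1045,.24],1.755)
rel([.5,.3,.28])
X=cloud('top',np.load('top0.npy'))
q=X[300:470,0:120]; m=q[...,2]>.05; print(q[m][:,:].min(0),q[m].max(0))
for v in range(310,460,12): print(v,[tuple((X[v,u]*100).round().astype(int)) for u in range(4,110,20)])
E
```

```text
p [0.1886 0.6211 0.1961] xang 2.8469 F [0.4 0.8 0.2] M [-0.02 -0.03  0.05] w 0.0852 t 0.1 q [-1.37  0.38  0.04  1.6  -0.02  1.16 -0.05]
tool xyz mm [-545.6 -374.3  -42.9] turn 1.0919
p [0.1886 0.6211 0.1961] xang 2.8469 F [0.4 0.8 0.2] M [-0.02 -0.03  0.05] w 0.0852 t 0.1 q [-1.37  0.38  0.04  1.6  -0.02  1.16 -0.05]
tool xyz mm [-391.2 -217.   -83.3] turn None
[0.15506243 0.00611738 0.0500831 ] [0.39323035 0.79137042 1.44787667]
310 [(np.int64(41), np.int64(84), np.int64(0)), (np.int64(41), np.int64(79), np.int64(0)), (np.int64(41), np.int64(74), np.int64(0)), (np.int64(41), np.int64(68), np.int64(0)), (np.int64(41), np.int64(63), np.int64(0)), (np.int64(41), np.int64(58), np.int64(0))]
322 [(np.int64(37), np.int64(77), np.int64(12)), (np.int64(37), np.int64(72), np.int64(12)), (np.int64(37), np.int64(68), np.int64(12)), (np.int64(37), np.int64(63), np.int64(12)), (np.int64(37), np.int64(58), np.int64(12)), (np.int64(37), np.int64(57), np.int64(1))]
334 [(np.int64(34), np.int64(77), np.int64(12)), (np.int64(34), np.int64(72), np.int64(12)), (np.int64(34), np.int64(67), np.int64(13))
[... 2084 characters left out ...]
4(0)), (np.int64(10), np.int64(71), np.int64(0)), (np.int64(10), np.int64(66), np.int64(0)), (np.int64(10), np.int64(61), np.int64(0)), (np.int64(10), np.int64(56), np.int64(0))]
442 [(np.int64(19), np.int64(47), np.int64(62)), (np.int64(7), np.int64(76), np.int64(0)), (np.int64(7), np.int64(71), np.int64(0)), (np.int64(7), np.int64(66), np.int64(0)), (np.int64(7), np.int64(61), np.int64(0)), (np.int64(7), np.int64(56), np.int64(0))]
454 [(np.int64(18), np.int64(45), np.int64(65)), (np.int64(18), np.int64(42), np.int64(65)), (np.int64(4), np.int64(70), np.int64(0)), (np.int64(4), np.int64(66), np.int64(0)), (np.int64(4), np.int64(60), np.int64(0)), (np.int64(35), np.int64(1), np.int64(145))]
```

Call:
{"api": "carry_out", "payload": {"xyz": [[-25, -15, -15], [-60, -40, -35], [-95, -65, -45], [-130, -90, -45], [-165, -115, -45], [-200, -140, -45], [-235, -162, -45], [-270, -186, -45], [-300, -208, -45], [-330, -228, -45]], "turn": [0, 0.1, 0.2, 0.3, 0.4, 0.5, 0.6, 0.7, 0.8, 0.9], "claw": 100, "grip_force": 20}}

```text
time_s: 1.1
ee_pos: [0.4389, 0.3058, 0.2419]
eef_rot: [[-0.363, 0.932, -0.001], [0.932, 0.363, -0.001], [-0.0, -0.001, -1.0]]
contact_force: [0.5, 0.5, -0.2]
grip_width: 0.0517
```

Run:
```python
from h import *
rel([.602,.1045,.24],1.755)
```

```text
p [0.4389 0.3058 0.2419] xang 1.9418 F [ 0.5  0.5 -0.2] M [-0.03 -0.07 -0.02] w 0.0517 t 1.1 q [-1.02  0.13  0.37  1.84 -0.05  1.19 -0.27]
tool xyz mm [-246.7   79.     1.9] turn 0.1868
```

Call:
{"api": "carry_out", "payload": {"xyz": [[-25, 8, 0], [-60, 19, 0], [-95, 30, 0], [-130, 42, 0], [-165, 53, 0], [-195, 62, 0], [-225, 72, 0], [-246, 79, 0], [-246, 79, 0], [-246, 79, 0]], "turn": [0.02, 0.04, 0.07, 0.1, 0.13, 0.16, 0.18, 0.187, 0.187, 0.187]}}

```text
time_s: 2.1
ee_pos: [0.6016, 0.108, 0.2417]
eef_rot: [[-0.187, 0.982, -0.002], [0.982, 0.187, 0.0], [0.0, -0.002, -1.0]]
contact_force: [0.6, 1.2, -0.4]
grip_width: 0.0518
```

Run:
```python
from h import *
rel([.602,.1045,.24],1.755)
for n in ['scene','top']:
    p,d=eyes.read_camera(n); cv2.imwrite(f'pics/{n}1.png',p[:,:,::-1]); np.save(f'{n}1.npy',d)
crop('pics/top1.png',220,340,150,270,5,'pics/t1c.png')
crop('pics/scene1.png',290,420,150,270,5,'pics/s1c.png')
```

```text
p [0.6016 0.108  0.2417] xang 1.7587 F [ 0.6  1.2 -0.4] M [ 0.09 -0.02  0.01] w 0.0518 t 2.1 q [-0.7   0.3   0.55  1.67 -0.17  1.22  0.08]
tool xyz mm [-3.5 -0.3  1.7] turn 0.0037
```

View pics/s1c.png

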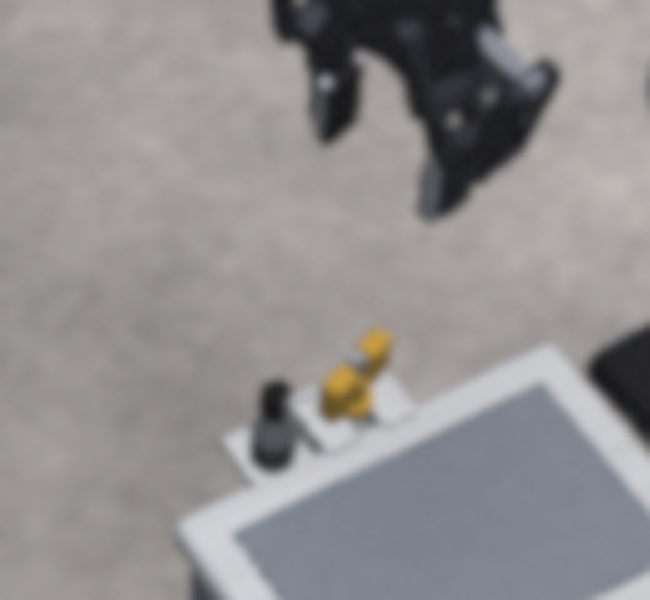

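View pics/t1c.png

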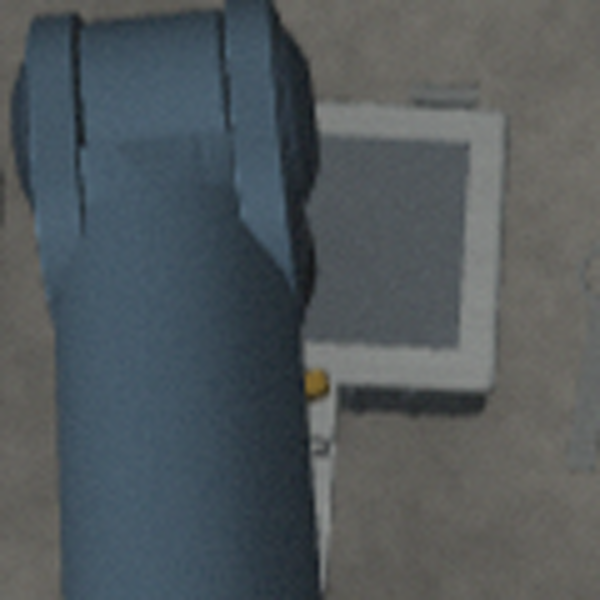

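Call:
{"api": "carry_out", "payload": {"xyz": [[-1, 0, 5], [-3, 0, 15], [-3.5, 0, 25], [-3.5, 0, 35], [-3.5, 0, 45], [-3.5, 0, 55], [-3.5, 0, 65], [-3.5, 0, 73], [-3.5, 0, 73], [-3.5, 0, 73]], "turn": [0, 0, 0, 0, 0, 0, 0, 0, 0, 0], "claw": 150}}

```text
time_s: 3.2
ee_pos: [0.6029, 0.1046, 0.1693]
eef_rot: [[-0.188, 0.982, -0.0], [0.982, 0.188, -0.0], [-0.0, -0.0, -1.0]]
contact_force: [1.1, 0.1, 0.3]
grip_width: 0.0351
```

Run:
```python
from h import *
rel([.602,.1045,.1275],1.755)
n='scene'
p,d=eyes.read_camera(n); cv2.imwrite(f'pics/{n}2.png',p[:,:,::-1]); np.save(f'{n}2.npy',d)
crop('pics/scene2.png',310,410,165,255,8,'pics/s2c.png')
s=bot.get_state();R=np.array(s['eef_rot']);p=np.array(s['ee_pos']);w=s['grip_width']/2
for a in (-w,w,0): print(a,[((proj(n,p+R@[dx,a,dz])[0]-[310,165])*8).round(0) for dz in (0,-.006) for dx in(-.011,.011)])
```

```text
p [0.6029 0.1046 0.1693] xang 1.7598 F [1.1 0.1 0.3] M [-0.03 -0.01 -0.05] w 0.0351 t 3.2 q [-0.67  0.37  0.54  1.74 -0.21  1.09  0.12]
tool xyz mm [ 0.  -0.9 41.8] turn 0.0048
-0.01763123783983214 [array([345., 397.]), array([399., 355.]), array([347., 384.]), array([401., 341.])]
0.01763123783983214 [array([438., 469.]), array([491., 426.]), array([439., 456.]), array([493., 412.])]
0 [array([391., 433.]), array([445., 390.]), array([393., 420.]), array([446., 377.])]
```

View pics/s2c.png

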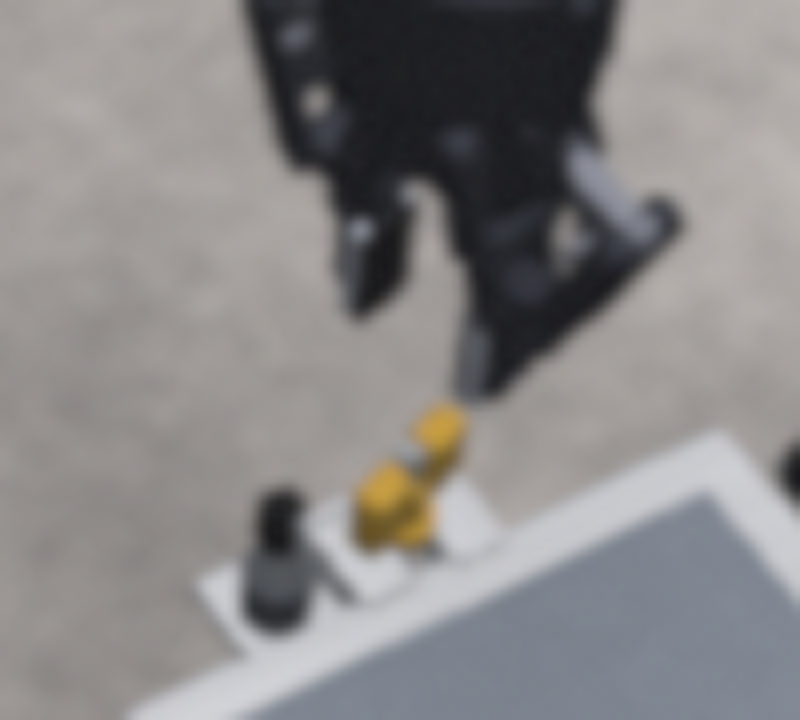

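Run:
```python
from h import *
np.set_printoptions(linewidth=220)
X=cloud('scene',np.load('scene2.npy'))
s=bot.get_state();R=np.array(s['eef_rot']);p=np.array(s['ee_pos'])
T=(X-p)@R*1000
for k in range(3):
    print('xyz'[k]);print(np.clip(T[190:218,348:376,k],-999,999).round().astype(int))
```

```text
x
[[ 148  146  152  -13  -15  -13  -13  -13  -11   -6   -4    1    4    8    8  178  179  -17  -17  -17  -19  -18  -15  -11  -12  -13  -11  -10]
 [ 143  146  145  149  -12  -15  -12  -12   -9   -5   -3    3    2    8   10  175  174  177  -18  -17  -19  -15  -16  -10  -13  -10  -12    3]
 [ 141  142  145  147  -13  -12  -13   -9   -8   -7   -2   -1    3    7  170  174  171  172  -17  -17  -17  -16  -14  -12   -3   -2   -2   -1]
 [ 137  138  145  143  -10  -11  -10   -9   -8   -6   -1    1    4    8  165  166  168  171  -17  -19  -19  -19  -16  -13   -6   -6   -3   -3]
 [ 137  139  138  141   -9  -13  -10  -11   -9   -7   -4    1    2    9  164  164  168  170  -16  -18  -18  -17  -16  -12   -7   -6   -5   -1]
 [ 134  135  133  138   -9  -13  -11  -13   -8   -7   -3    2    5    6  164  163  166  167  -17  -18  -18  -17  -18  -14  -12  -10   -6    0]
 [ 133  134  133  137   -9  -13  -12  -12   -8   -6   -1    2    4   11  159  158  160  163  -18  -19  -18  -17  -16  -13  -13   -9   -7    8]
 [ 128  129  133  135   -5  -11  -13  -12  -10   -4   -2    1    4   10  156  156  159  163  162 
[... 10220 characters left out ...]
2  170  166  170 -896  168  168  172  171  171  171  175  172  174  173  165  172  -43  -45  -43  -44  -45  -47  -49  -39  167]
 [ 173  172  165  170  174  172  168  170  169  173  173  173  169  167  169  172  167  169  171  -38  -41  -43  -36  -43  -43  168  175  168]
 [ 171  175  170  170  173  172  171  171  171  170  168  169  166  173  169  170  165   16  171  165 -896  -40  -34  171  167  170  172  171]
 [ 174  170  170  175  169  174  166  174  169  172  172  173  171  169  169  168   17   15   15   15  166  165  169  172  176  172  171  172]
 [ 171  171  166  171  167  171  168  174  170  169  173  175  171  174  169   17   16   15   14   15   19  171  172  170  173  168  172  170]]
```

Run:
```python
from h import *
n='scene'
p,d=eyes.read_camera(n); cv2.imwrite(f'pics/{n}3.png',p[:,:,::-1]); np.save(f'{n}3.npy',d)
rel([.602,.1045,.1275],1.755)
def tips(f,p,R):
    X=cloud('scene',np.load(f)); T=((X-p)@R*1000).reshape(-1,3)
    T=T[(abs(T[:,0])<22)&(abs(T[:,1])<60)&(T[:,2]<8)&(T[:,2]>-140)]
    for sgn in(-1,1):
        q=T[T[:,1]*sgn>0]; z=np.sort(q[:,2])[::-1]; b=q[q[:,2]>z[8]-8]; print(f,sgn,z[:12].round(),'x',np.percentile(b[:,0],[5,50,95]).round(),'y',np.percentile(b[:,1],[5,50,95]).round())
s=bot.get_state();R=np.array(s['eef_rot'])
tips('scene1.npy',np.array([.6016,.108,.2417]),R)
tips('scene2.npy',np.array(s['ee_pos']),R)
tips('scene3.npy',np.array(s['ee_pos']),R)
```

```text
p [0.6034 0.1047 0.17  ] xang 1.7598 F [ 0.3 -0.   0. ] M [ 0.03 -0.01 -0.  ] w 0.0352 t 3.3 q [-0.67  0.37  0.54  1.74 -0.21  1.09  0.12]
tool xyz mm [ 0.  -1.5 42.5] turn 0.0048
scene1.npy -1 [-36. -36. -38. -39. -39. -39. -40. -40. -40. -41. -41. -41.] x [-12.  -3.   9.] y [-31. -25. -24.]
scene1.npy 1 [-36. -37. -38. -42. -42. -43. -43. -44. -44. -44. -46. -46.] x [-13.  -8.   2.] y [30. 35. 42.]
scene2.npy -1 [-35. -35. -36. -36. -36. -37. -37. -37. -38. -38. -39. -39.] x [-12.  -3.  10.] y [-29. -17. -15.]
scene2.npy 1 [-34. -36. -38. -39. -40. -41. -42. -43. -43. -43. -43. -43.] x [-13.  -8.   3.] y [21. 27. 33.]
scene3.npy -1 [-33. -34. -35. -36. -37. -38. -38. -38. -38. -39. -39. -39.] x [-12.  -4.   8.] y [-24. -17. -15.]
scene3.npy 1 [-36. -36. -37. -38. -39. -41. -42. -43. -43. -43. -43. -43.] x [-13.  -8.   4.] y [20. 26. 32.]
```

Call:
{"api": "carry_out", "payload": {"xyz": [[0, -0.5, 4], [0, -1.2, 9], [0, -1.2, 14], [0, -1.2, 19], [0, -1.2, 24], [0, -1.2, 29], [0, -1.2, 34], [0, -1.2, 38], [0, -1.2, 41], [0, -1.2, 41]], "turn": [0, 0, 0, 0, 0, 0, 0, 0, 0, 0]}}

```text
time_s: 4.3
ee_pos: [0.6013, 0.1044, 0.1278]
eef_rot: [[-0.188, 0.982, -0.001], [0.982, 0.188, -0.0], [-0.0, -0.001, -1.0]]
contact_force: [0.2, 0.7, 0.4]
grip_width: 0.035
```

```bash
cat >> h.py <<'E'
def look(n,tag,x0,x1,y0,y1,k):
    p,d=eyes.read_camera(n); cv2.imwrite(f'pics/{n}{tag}.png',p[:,:,::-1]); np.save(f'{n}{tag}.npy',d)
    crop(f'pics/{n}{tag}.png',x0,x1,y0,y1,k,f'pics/{n}{tag}c.png'); return d
def tips(d):
    s=bot.get_state();R=np.array(s['eef_rot']);p=np.array(s['ee_pos'])
    X=cloud('scene',d); T=((X-p)@R*1000).reshape(-1,3)
    T=T[(abs(T[:,0])<22)&(abs(T[:,1])<60)&(T[:,2]<50)&(T[:,2]>-140)]
    return T
E
python3 - <<'E'
from h import *
rel([.602,.1045,.1275],1.755)
look('scene',4,310,410,165,255,8)
look('top',4,220,340,150,270,5)
E
```

```text
p [0.6013 0.1044 0.1278] xang 1.7598 F [0.2 0.7 0.4] M [-0.04 -0.   -0.01] w 0.035 t 4.3 q [-0.66  0.41  0.52  1.78 -0.24  1.01  0.14]
tool xyz mm [-0.1  0.7  0.3] turn 0.0048
```

View pics/scene4c.png

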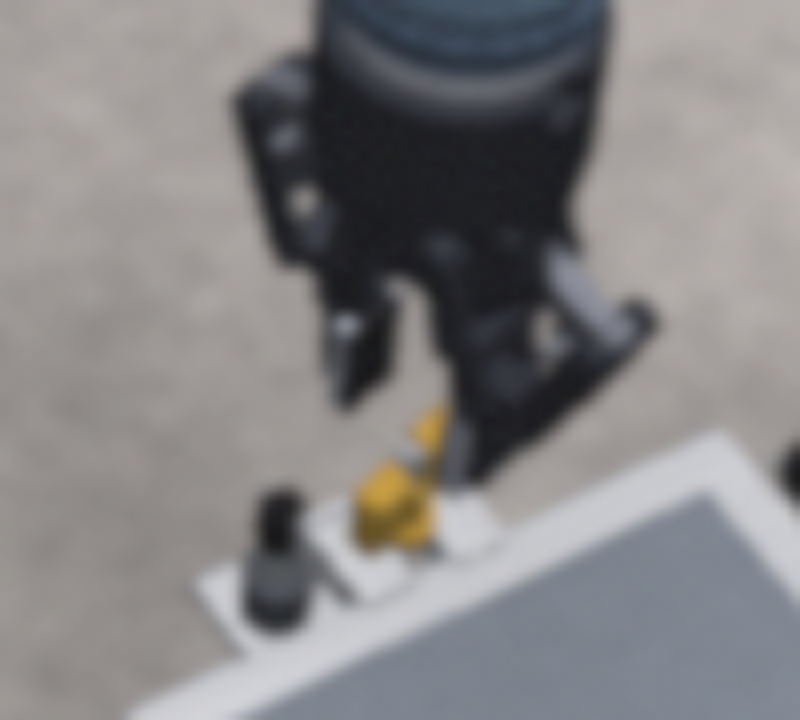

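Run:
```python
from h import *
np.set_printoptions(linewidth=200)
X=cloud('scene',np.load('scene4.npy'))
for k in (0,1,2):
    print((X[200:228,350:372,k]*1000).round().astype(int))
```

```text
[[ 576  582  583  589  591  589  585  582  583  452  452  604  610  621  622  625  629  625  626  627  629  633]
 [ 577  580  582  587  589  587  583  585  583  582  584  457  608  618  622  625  627  628  628  628  629  632]
 [ 580  580  585  587  587  586  584  584  584  586  586  460  460  618  621  623  627  627  629  627  630  632]
 [ 579  581  584  584  587  586  585  586  584  585  583  459  464  619  620  621  626  628  628  629  630  631]
 [ 446  580  584  587  585  586  585  586  585  583  583  466  468  618  623  625  625  629  630  627  628  630]
 [ 454  575  581  584  586  586  588  584  584  584  468  469  472  472  621  625  626  629  629  622  624  625]
 [ 574  577  583  586  587  587  587  586  583  583  472  474  473  475  621  624  626  629  630  628  625  626]
 [ 574  576  583  586  587  588  585  586  585  585  472  475  475  478  622  623  625  630  627  631  629  630]
 [ 575  578  585  588  588  589  584  586  586  584  477  477  478  481  622  624  627  629  629  632  630  632]
 [ 573  582  585  586  587  587  586  585  581  585  478  480  478  485  623  624  
[... 7694 characters left out ...]
  180  187  187  186]
 [   1   -2    0   -3   -3   -1    1   -4    2    0  154  156  154  148  146  177  179  183  178  180  182  183]
 [   1   -2   -2   -3    2    2   -5  151  153  154  154  151  153  143  145  174  176  177  174  179  179  180]
 [  -2   -1   -4   -3   -1   -6  152  152  153  157  153  156  147  142  144  168  176  176  175  177  180  177]
 [  -2    2    0    1   -3  153  154  151  152  155  152  150  144  144  140  171  171  172  170  171  174   -5]
 [  -3   -2   -4   -4    3  152  156  155  153  156  151  150  141  140  132  118  168  164  164  169   -1    1]
 [   1    0 1067  121  151  152  154  153  151  152  151  145  138  135  119  119  120  121  115  122   -2   -1]]
```

View pics/top4c.png

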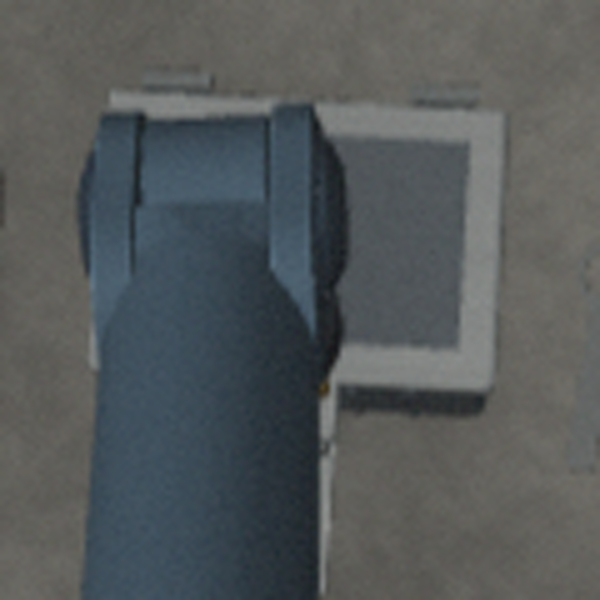

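Call:
{"api": "carry_out", "payload": {"xyz": [[0, 0, 2], [0, 0, 4], [0, 0, 6], [0, 0, 8], [0, 0, 10], [0, 0, 12], [0, 0, 13], [0, 0, 14], [0, 0, 14], [0, 0, 14]], "turn": [0, 0, 0, 0, 0, 0, 0, 0, 0, 0]}}

```text
time_s: 5.4
ee_pos: [0.6017, 0.1045, 0.1144]
eef_rot: [[-0.188, 0.982, 0.0], [0.982, 0.188, 0.0], [0.0, 0.0, -1.0]]
contact_force: [0.1, 0.1, 0.3]
grip_width: 0.0353
```

Run:
```python
from h import *
print(bot.hold_point_z, [a for a in dir(bot) if a[0]!='_'])
rel([.602,.1045,.1275],1.755)
look('scene',5,310,410,165,255,8)
```

```text
0.0187 ['IKError', 'get_state', 'hold_point_z', 'job_done']
p [0.6017 0.1045 0.1144] xang 1.7598 F [0.1 0.1 0.3] M [-0.01 -0.05  0.02] w 0.0353 t 5.4 q [-0.65  0.43  0.51  1.79 -0.25  0.99  0.15]
tool xyz mm [ -0.    0.3 -13.1] turn 0.0048
```

View pics/scene5c.png

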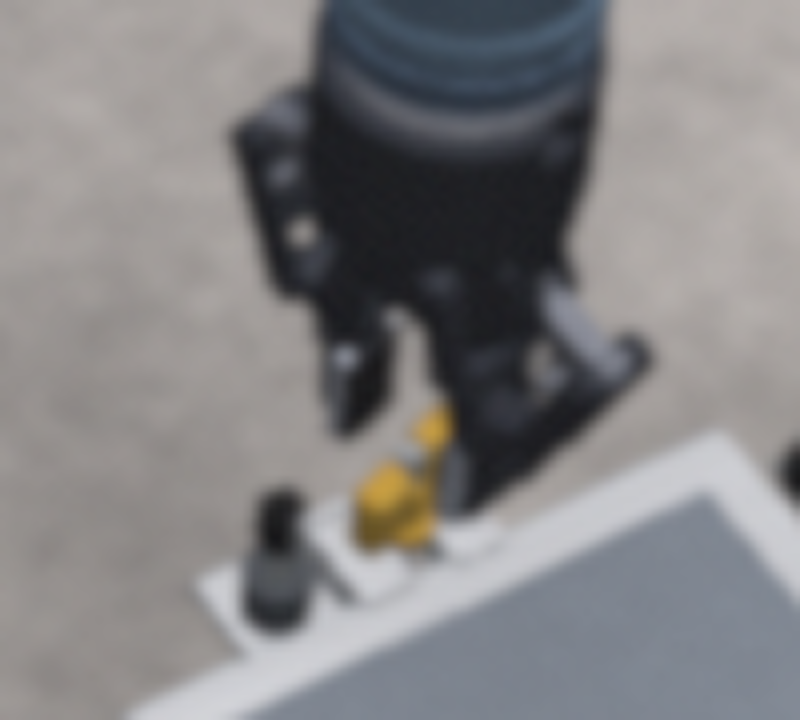

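Call:
{"api": "carry_out", "payload": {"xyz": [[0, 0, 1], [0, 0, 2], [0, 0, 3], [0, 0, 4], [0, 0, 5], [0, 0, 6], [0, 0, 7], [0, 0, 8], [0, 0, 9], [0, 0, 10]], "turn": [0, 0, 0, 0, 0, 0, 0, 0, 0, 0]}}

```text
time_s: 6.45
ee_pos: [0.6017, 0.1044, 0.1043]
eef_rot: [[-0.188, 0.982, -0.0], [0.982, 0.188, -0.0], [-0.0, -0.0, -1.0]]
contact_force: [0.3, 0.8, -0.4]
grip_width: 0.0354
```

Run:
```python
from h import *
rel([.602,.1045,.1275],1.755)
d=look('scene',6,310,410,165,255,8)
X=cloud('scene',d);np.set_printoptions(linewidth=200)
for k in (0,2): print((X[208:236,348:374,k]*1000).round().astype(int))
```

```text
p [0.6017 0.1044 0.1043] xang 1.7598 F [ 0.3  0.8 -0.4] M [-0.    0.01  0.04] w 0.0354 t 6.45 q [-0.65  0.44  0.51  1.8  -0.26  0.97  0.16]
tool xyz mm [ -0.    0.3 -23.2] turn 0.0048
[[ 458  576  579  582  585  589  589  584  585  583  583  584  474  476  618  623  627  626  627  628  626  630  631  635  638  639]
 [ 462  576  581  582  584  588  587  586  585  583  583  585  478  481  483  622  622  626 1134  626  627  631  633  635  639  640]
 [ 464  465  583  582  587  588  585  584  585  584  585  585  482  483  487  621  624  627  629  629  627  632  634  636  636  637]
 [ 466  467  575  583  587  584  586  585  586  586  584  584  486  487  487  621  622  628  628  629  628  630  630  625  625  627]
 [ 468  473  576  581  585  585  587  587  586  585  585  586  488  490  490  620  623  627  630  631  622  624  626  627  627  630]
 [ 471  473  574  582  586  589  588  587  586  585  584  584  489  491  493  622  623  628  630  630  630  627  628  628  631  630]
 [ 474  477  574  583  586  589  588  588  585  585  583  583  496  493  496  622  624  627  629  631  630  628  630  
[... 5833 characters left out ...]
151  150  157  156  151  120   -8]
 [ 119  120  119  118  119  121  139  139  142  145  143  136  131  123  124  125  144  148  147  145  150  155  150  117  119  119]
 [ 116  123  116  120  119  117  136  132  139  139  139  131  124  126  125  122  118  142  145  141  146  147  116  118  118  119]
 [ 111  113  120  120  122  120  132  132  131  140  130  124  120  120  121  108  112  118  140  118  118  119  120  118  117  117]
 [ 110  111  114  117  117  117  122  122  129  128  118  119  108  107   -2  104  106  110  118  120  118  117  119  116  114  117]
 [  24  108  112  117  120  120  121  118  117  122  120  122  119  103    0   -2  104  113  118  120  117  117  116  117  118  114]]
```

View pics/scene6c.png

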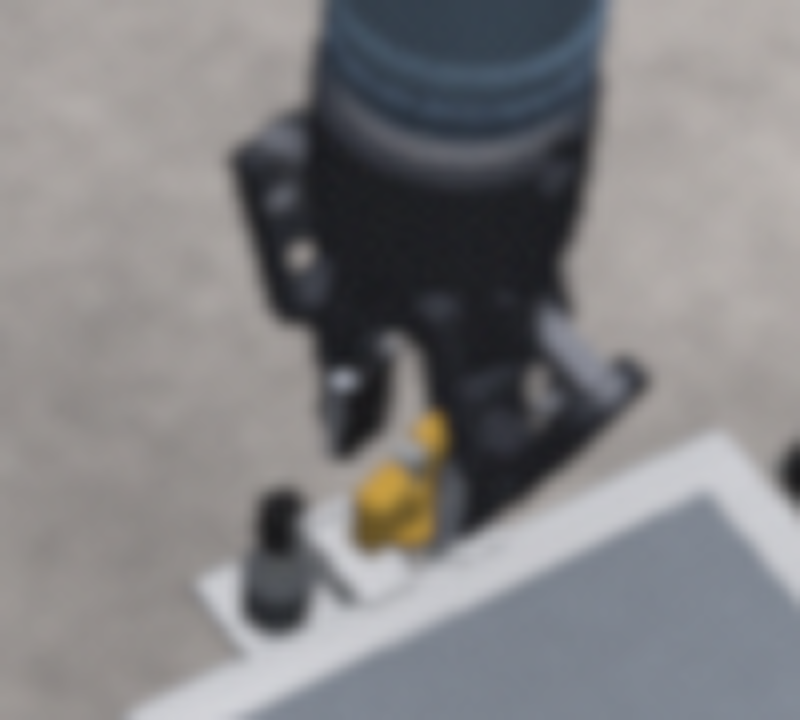

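Call:
{"api": "carry_out", "payload": {"xyz": [[0, 0, 1], [0, 0, 2], [0, 0, 3], [0, 0, 3], [0, 0, 3], [0, 0, 3], [0, 0, 3], [0, 0, 3], [0, 0, 3], [0, 0, 3]], "turn": [0, 0, 0, 0, 0, 0, 0, 0, 0, 0], "claw": 203}}

```text
time_s: 7.5
ee_pos: [0.6017, 0.1045, 0.1014]
eef_rot: [[-0.188, 0.982, 0.0], [0.982, 0.188, 0.0], [0.0, 0.0, -1.0]]
contact_force: [0.1, 0.4, -0.0]
grip_width: 0.0173
```

Run:
```python
from h import *
rel([.602,.1045,.1275],1.755)
d=look('scene',7,310,410,165,255,8)
X=cloud('scene',d);np.set_printoptions(linewidth=200)
for k in (0,2): print((X[215:236,348:374,k]*1000).round().astype(int))
```

```text
p [0.6017 0.1045 0.1014] xang 1.7599 F [ 0.1  0.4 -0. ] M [ 0.01  0.03 -0.04] w 0.0173 t 7.5 q [-0.65  0.45  0.51  1.8  -0.26  0.96  0.16]
tool xyz mm [ -0.1   0.3 -26.1] turn 0.0049
[[ 477  481  482  483  483  584  595  592  593  596  595  596  595  616  621  622  626  628  624  626  625  624  619  620  621  623]
 [ 480  485  485  481  484  585  592  595  595  596  596  593  595  593  501  622  624  626  626  627  626  620  622  622  627  624]
 [ 482  485  485  488  490  587  591  595  597  597  596  596  594  593  504  618  625  627  628  627  622  622  625  627  629  628]
 [ 487  488  491  493  493  585  592  596  596  597  595  594  592  593  596  619  620  628  627  625  623  624  627  628  628  632]
 [ 488  490  492  491  584  586  592  598  596  596  596  598  593  598  598  619  621  624  627  626  625  627  629  630  631  633]
 [ 490  491  493  497  497  586  594  594  597  597  595  594  602  602  602  619  622  623  627  627  629  631  633  632  635  644]
 [ 491  494  498  497  500  588  591  596  597  595  594  594  601  602  615  621  623  624  626  628  627  630  632  6
[... 3970 characters left out ...]
146  117  120  120  120  121    3]
 [ 120  121  125  119  118  117  138  143  142  139  139  137  134  125  140  142  137  143  120  121  119  122  116  119  123  116]
 [ 114  119  117  116  118  118  135  135  139  137  137  131  125  125  125  135  114  121  117  118  120  121  119  115  119  120]
 [ 111  113  120  117  120  116  132  137  136  133  132  120  123  117  122  111  116  120  121  120  119  117  117  117  116  116]
 [ 105  109  114  116  122  120  118  118  130  134  121  117  107  108   -5  103  107  117  117  118  118  122  119  119  120  116]
 [  26  106  113  116  115  119  121  119  117  118  116  118  120  104   -4   -1  104  116  118  119  117  119  118  118  118  116]]
```

View pics/scene7c.png

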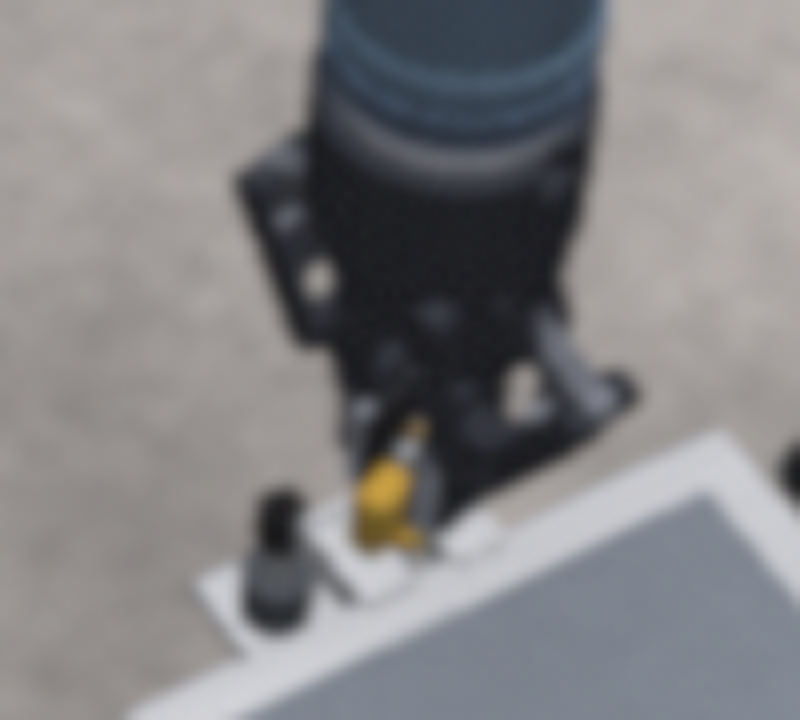

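Call:
{"api": "carry_out", "payload": {"xyz": [[0, 0, 0], [0, 0, 0], [0, 0, 0], [0, 0, 0], [0, 0, 0], [0, 0, 0], [0, 0, 0], [0, 0, 0], [0, 0, 0], [0, 0, 0]], "turn": [0, 0, 0, 0, 0, 0, 0, 0, 0, 0], "claw": 230, "grip_force": 20}}

```text
time_s: 8.55
ee_pos: [0.6016, 0.1044, 0.1013]
eef_rot: [[-0.188, 0.982, -0.0], [0.982, 0.188, -0.0], [-0.0, -0.0, -1.0]]
contact_force: [0.8, 1.0, -1.1]
grip_width: 0.0118
```

Run:
```python
from h import *
rel([.602,.1045,.1275],1.755)
```

```text
p [0.6016 0.1044 0.1013] xang 1.7598 F [ 0.8  1.  -1.1] M [-0.03 -0.03  0.19] w 0.0118 t 8.55 q [-0.65  0.45  0.51  1.8  -0.26  0.96  0.16]
tool xyz mm [ -0.    0.4 -26.2] turn 0.0048
```

Call:
{"api": "carry_out", "payload": {"xyz": [[0, 0, -0.1], [0, 0, -0.3], [0, 0, -0.6], [0, 0, -0.8], [0, 0, -1.0], [0, 0, -1.2], [0, 0, -1.5], [0, 0, -1.7], [0, 0, -1.9], [0, 0, -2.1]], "turn": [-0.05, -0.2, -0.35, -0.5, -0.65, -0.78, -0.92, -1.05, -1.18, -1.3], "claw": 230, "grip_force": 40}}

```text
time_s: 9.55
ee_pos: [0.6013, 0.104, 0.1034]
eef_rot: [[-0.997, 0.079, -0.001], [0.079, 0.997, 0.0], [0.001, -0.0, -1.0]]
contact_force: [-1.1, -1.2, -0.7]
grip_width: 0.011
```

Run:
```python
from h import *
rel([.602,.1045,.1275],1.755)
look('scene',8,310,410,165,255,8)
```

```text
p [0.6013 0.104  0.1034] xang 3.0627 F [-1.1 -1.2 -0.7] M [-0.11  0.16 -0.16] w 0.011 t 9.55 q [-0.44  0.41  0.24  1.79 -0.12  0.96  1.35]
tool xyz mm [ -0.6   0.6 -24.1] turn 1.3077
```

View pics/scene8c.png

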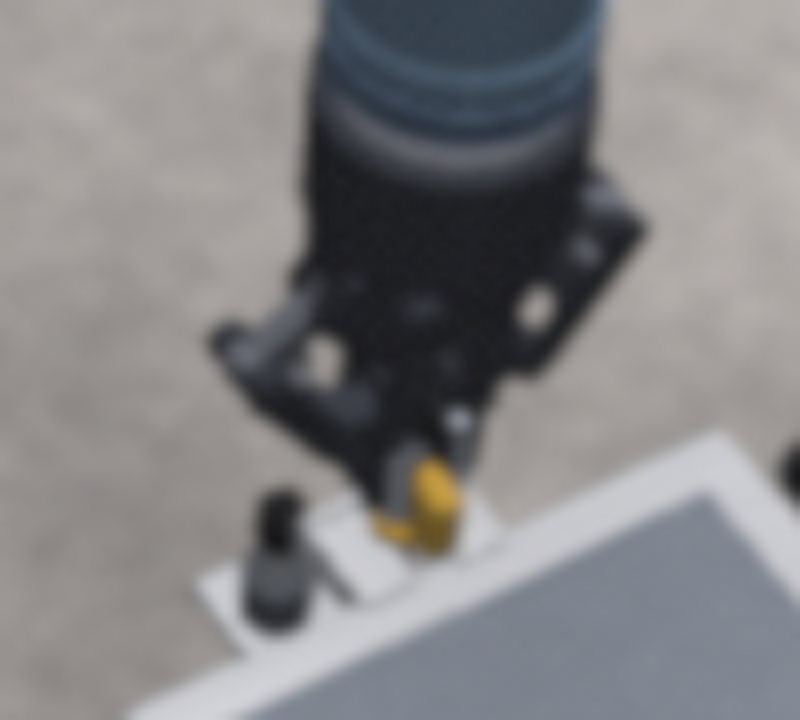

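Call:
{"api": "carry_out", "payload": {"xyz": [[0, 0, 0], [0, 0, 0], [0, 0, 0], [0, 0, 0], [0, 0, 0], [0, 0, 0], [0, 0, 0], [0, 0, 0], [0, 0, 0], [0, 0, 0]], "turn": [0, 0, 0, 0, 0, 0, 0, 0.1, 0.22, 0.34], "claw": 40}}

```text
time_s: 10.6
ee_pos: [0.6017, 0.1044, 0.1035]
eef_rot: [[-0.91, 0.414, -0.0], [0.414, 0.91, 0.0], [0.0, 0.0, -1.0]]
contact_force: [-0.1, -0.7, 0.1]
grip_width: 0.0717
```

Call:
{"api": "carry_out", "payload": {"xyz": [[0, 0, 0], [0, 0, 0], [0, 0, 0], [0, 0, 0], [0, 0, 0], [0, 0, 0], [0, 0, 0], [0, 0, 0], [0, 0, 0], [0, 0, 0]], "turn": [0.14, 0.28, 0.42, 0.56, 0.7, 0.84, 0.98, 1.12, 1.26, 1.4]}}

```text
time_s: 11.6
ee_pos: [0.6017, 0.1046, 0.1035]
eef_rot: [[0.254, 0.967, 0.0], [0.967, -0.254, 0.0], [0.0, 0.0, -1.0]]
contact_force: [-0.2, -0.5, -0.1]
grip_width: 0.0717
```

Run:
```python
from h import *
rel([.602,.1045,.1034],3.0627-np.pi)
look('scene',9,310,410,165,255,8)
```

```text
p [0.6017 0.1046 0.1035] xang 1.3142 F [-0.2 -0.5 -0.1] M [-0.02  0.01  0.01] w 0.0717 t 11.6 q [-0.72  0.46  0.6   1.8  -0.31  0.98 -0.25]
tool xyz mm [-0.1  0.4  0.1] turn 1.3931
```

View pics/scene9c.png

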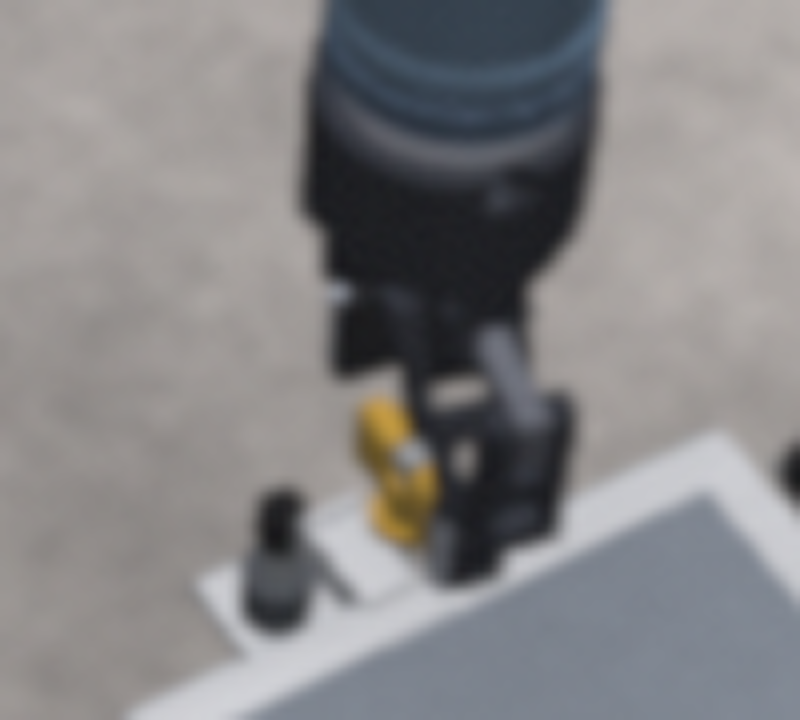

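Call:
{"api": "carry_out", "payload": {"xyz": [[0, 0, 0], [0, 0, 0], [0, 0, 0], [0, 0, 0], [0, 0, 0], [0, 0, 0], [0, 0, 0], [0, 0, 0], [0, 0, 0], [0, 0, 0]], "turn": [0.14, 0.28, 0.42, 0.56, 0.7, 0.84, 0.98, 1.12, 1.26, 1.39], "claw": 150}}

```text
time_s: 12.65
ee_pos: [0.6016, 0.1039, 0.1026]
eef_rot: [[0.997, -0.072, 0.0], [-0.072, -0.997, -0.002], [0.0, 0.002, -1.0]]
contact_force: [1.1, -1.4, -6.2]
grip_width: 0.0435
```

Call:
{"api": "carry_out", "payload": {"xyz": [[0, 0, 0], [0, 0, 0], [0, 0, 0], [0, 0, 0], [0, 0, 0], [0, 0, 0], [0, 0, 0], [0, 0, 0], [0, 0, 0], [0, 0, 0]], "turn": [0, 0, 0, 0, 0, 0, 0, 0, 0, 0], "claw": 230, "grip_force": 40}}

```text
time_s: 13.65
ee_pos: [0.601, 0.104, 0.1029]
eef_rot: [[0.998, -0.07, -0.001], [-0.07, -0.998, -0.001], [-0.001, 0.001, -1.0]]
contact_force: [2.2, -2.5, -11.8]
grip_width: 0.0435
```

Run:
```python
from h import *
rel([.602,.1045,.1034],3.0627-np.pi)
```

```text
p [0.601  0.104  0.1029] xang -0.0703 F [  2.2  -2.5 -11.8] M [-0.74 -0.45 -0.07] w 0.0435 t 13.65 q [-0.94  0.57  0.91  1.81 -0.52  1.03 -1.46]
tool xyz mm [ 1.  -0.5 -0.5] turn 0.0086
```

Run:
```python
from h import *
look('scene',10,310,410,165,255,8)
```

```text
(no output)
```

View pics/scene10c.png

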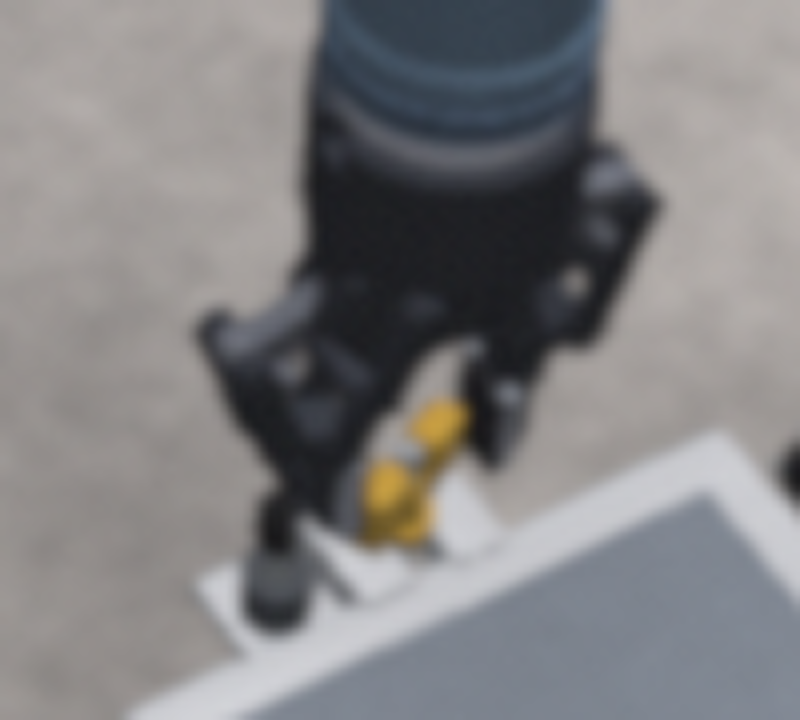

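Call:
{"api": "carry_out", "payload": {"xyz": [[0, 0, 0], [0, 0, 0], [0, 0, 0], [0, 0, 0], [0, 0, 0], [0, 0, 0], [0, 0, 0], [0, 0, 0], [0, 0, 0], [0, 0, 0]], "turn": [0, 0, 0, 0, 0, 0, 0, 0, 0, 0], "claw": 30, "grip_force": 20}}

```text
time_s: 14.7
ee_pos: [0.6016, 0.1044, 0.1034]
eef_rot: [[0.998, -0.07, -0.0], [-0.07, -0.998, -0.0], [-0.0, 0.0, -1.0]]
contact_force: [1.0, -0.1, 0.5]
grip_width: 0.0751
```

Run:
```python
from h import *
rel([.602,.1045,.1014],-1.386)
look('scene',11,310,410,165,255,8)
```

```text
p [0.6016 0.1044 0.1034] xang -0.0702 F [ 1.  -0.1  0.5] M [-0.04 -0.01  0.04] w 0.0751 t 14.7 q [-0.94  0.57  0.91  1.81 -0.52  1.03 -1.46]
tool xyz mm [ 0.4 -0.1  2. ] turn 1.3158
```

View pics/scene11c.png

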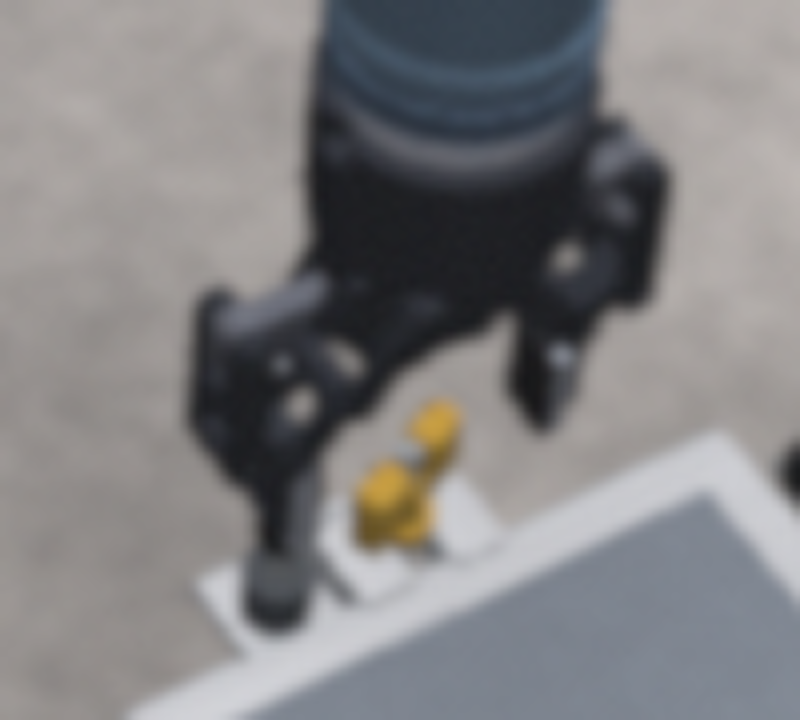

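Call:
{"api": "carry_out", "payload": {"xyz": [[0, 0, 0], [0, 0, 0], [0, 0, 0], [0, 0, 0], [0, 0, 0], [0, 0, 0.5], [0, 0, 1], [0, 0, 1.5], [0, 0, 2], [0, 0, 2]], "turn": [0.13, 0.27, 0.41, 0.55, 0.69, 0.83, 0.97, 1.11, 1.24, 1.31]}}

```text
time_s: 15.75
ee_pos: [0.6016, 0.1047, 0.1012]
eef_rot: [[0.186, -0.983, -0.0], [-0.983, -0.186, -0.0], [0.0, 0.0, -1.0]]
contact_force: [0.5, 0.4, -0.3]
grip_width: 0.0754
```

Call:
{"api": "carry_out", "payload": {"xyz": [[0, 0, 0], [0, 0, 0], [0, 0, 0], [0, 0, 0], [0, 0, 0], [0, 0, 0], [0, 0, 0], [0, 0, 0], [0, 0, 0], [0, 0, 0]], "turn": [0, 0, 0, 0, 0, 0, 0, 0, 0, 0], "claw": 195}}

```text
time_s: 16.75
ee_pos: [0.6017, 0.1045, 0.1015]
eef_rot: [[0.19, -0.982, -0.0], [-0.982, -0.19, 0.0], [-0.0, 0.0, -1.0]]
contact_force: [-0.0, 0.1, 0.7]
grip_width: 0.0202
```

Run:
```python
from h import *
rel([.602,.1045,.1014],-1.386)
look('scene',12,310,410,165,255,8)
```

```text
p [0.6017 0.1045 0.1015] xang -1.3801 F [-0.   0.1  0.7] M [-0.    0.01  0.01] w 0.0202 t 16.75 q [-1.09  0.75  1.19  1.81 -0.77  1.14 -2.58]
tool xyz mm [ 0.1 -0.3  0.1] turn 0.0059
```

View pics/scene12c.png

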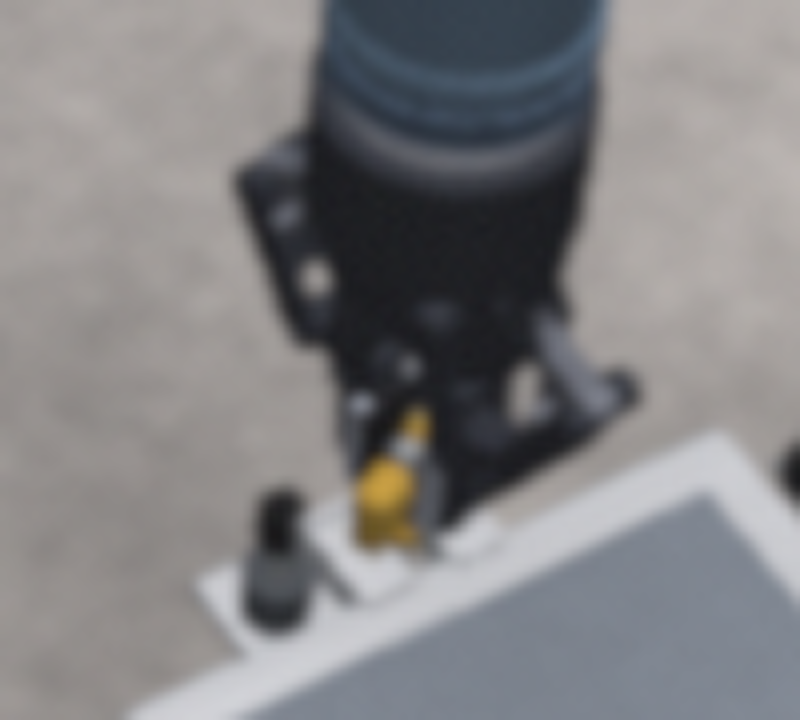

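Aligned and clear. Close, then unscrew 2.9 rad.

Call:
{"api": "carry_out", "payload": {"xyz": [[0, 0, 0], [0, 0, 0], [0, 0, 0], [0, 0, 0], [0, 0, 0], [0, 0, 0], [0, 0, 0], [0, 0, 0], [0, 0, 0], [0, 0, 0]], "turn": [0, 0, 0, 0, 0, 0, 0, 0, 0, 0], "claw": 230, "grip_force": 20}}

```text
time_s: 17.8
ee_pos: [0.6014, 0.1044, 0.1013]
eef_rot: [[0.189, -0.982, -0.0], [-0.982, -0.189, -0.0], [-0.0, 0.001, -1.0]]
contact_force: [-1.3, -1.2, -0.3]
grip_width: 0.0118
```

Call:
{"api": "carry_out", "payload": {"xyz": [[0, 0, -0.1], [0, 0, -0.3], [0, 0, -0.6], [0, 0, -0.8], [0, 0, -1.0], [0, 0, -1.2], [0, 0, -1.5], [0, 0, -1.7], [0, 0, -1.9], [0, 0, -2.1]], "turn": [-0.05, -0.2, -0.35, -0.5, -0.65, -0.78, -0.92, -1.05, -1.18, -1.3], "grip_force": 40}}

```text
time_s: 18.8
ee_pos: [0.601, 0.104, 0.1035]
eef_rot: [[0.997, -0.077, -0.001], [-0.077, -0.997, 0.0], [-0.001, -0.0, -1.0]]
contact_force: [-1.4, -1.4, -0.3]
grip_width: 0.0109
```

Call:
{"api": "carry_out", "payload": {"xyz": [[0, 0, -0.2], [0, 0, -0.5], [0, 0, -0.7], [0, 0, -0.9], [0, 0, -1.2], [0, 0, -1.4], [0, 0, -1.6], [0, 0, -1.8], [0, 0, -2.1], [0, 0, -2.3]], "turn": [-0.14, -0.28, -0.43, -0.58, -0.73, -0.88, -1.02, -1.16, -1.31, -1.45]}}

```text
time_s: 19.8
ee_pos: [0.6015, 0.1033, 0.1058]
eef_rot: [[0.197, 0.98, -0.0], [0.98, -0.197, -0.0], [-0.0, -0.0, -1.0]]
contact_force: [-0.3, -1.4, -0.8]
grip_width: 0.011
```

Run:
```python
from h import *
rel([.602,.1045,.1061],-.053+1.5708)
look('scene',13,310,410,165,255,8)
```

```text
p [0.6015 0.1033 0.1058] xang 1.3726 F [-0.3 -1.4 -0.8] M [-0.23  0.23 -0.19] w 0.011 t 19.8 q [-0.7   0.46  0.59  1.8  -0.3   0.98 -0.2 ]
tool xyz mm [ 1.3  0.3 -0.3] turn -0.1452
```

View pics/scene13c.png

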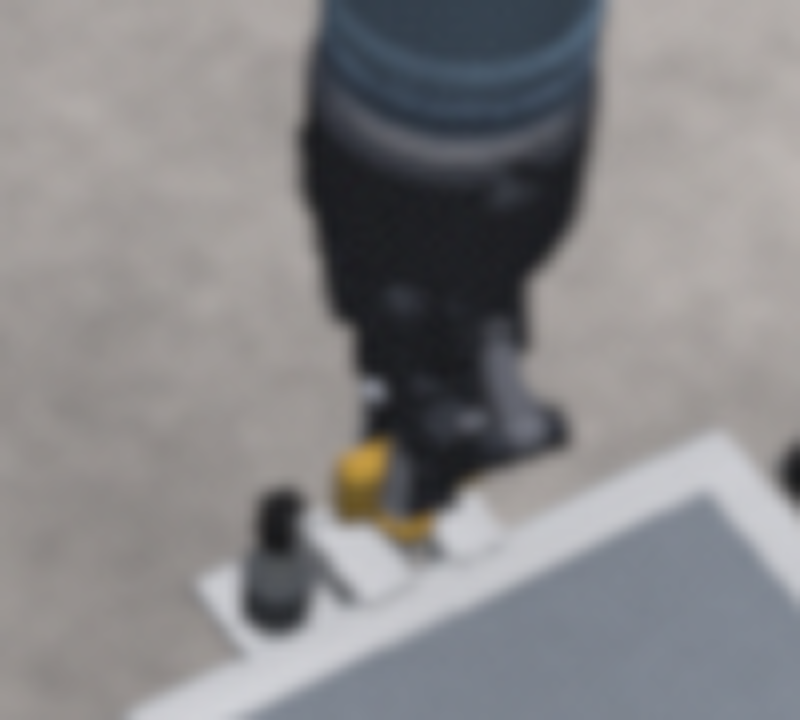

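Call:
{"api": "carry_out", "payload": {"xyz": [[0, 0, -0.1], [0, 0, -0.2], [0, 0, -0.2], [0, 0, -0.2], [0, 0, -0.2], [0, 0, -0.2], [0, 0, -0.2], [0, 0, -0.2], [0, 0, -0.2], [0, 0, -0.2]], "turn": [-0.08, -0.16, -0.16, -0.16, -0.16, -0.16, -0.16, -0.16, -0.16, -0.16]}}

```text
time_s: 20.85
ee_pos: [0.6016, 0.1035, 0.106]
eef_rot: [[0.042, 0.999, -0.0], [0.999, -0.042, -0.001], [-0.001, -0.0, -1.0]]
contact_force: [-0.6, -4.0, -0.6]
grip_width: 0.011
```

Call:
{"api": "carry_out", "payload": {"xyz": [[0, 0, 0], [0, 0, 0], [0, 0, 0], [0, 0, 0], [0, 0, 0], [0, 0, 0], [0, 0, 0], [0, 0, 0], [0, 0, 0], [0, 0, 0]], "turn": [0, 0, 0, 0, 0, 0, 0, 0, 0, 0], "claw": 30, "grip_force": 20}}

```text
time_s: 21.85
ee_pos: [0.6017, 0.1044, 0.106]
eef_rot: [[0.041, 0.999, -0.0], [0.999, -0.041, -0.0], [-0.0, -0.0, -1.0]]
contact_force: [0.5, 0.4, 0.3]
grip_width: 0.0755
```

Run:
```python
from h import *
rel([.602,.1045,.1061],-.053+np.pi)
look('scene',14,310,410,165,255,8)
```

```text
p [0.6017 0.1044 0.106 ] xang 1.5297 F [0.5 0.4 0.3] M [-0.01 -0.04  0.06] w 0.0755 t 21.85 q [-0.68  0.45  0.55  1.8  -0.28  0.98 -0.06]
tool xyz mm [ 0.1  0.3 -0.1] turn -1.5589
```

View pics/scene14c.png

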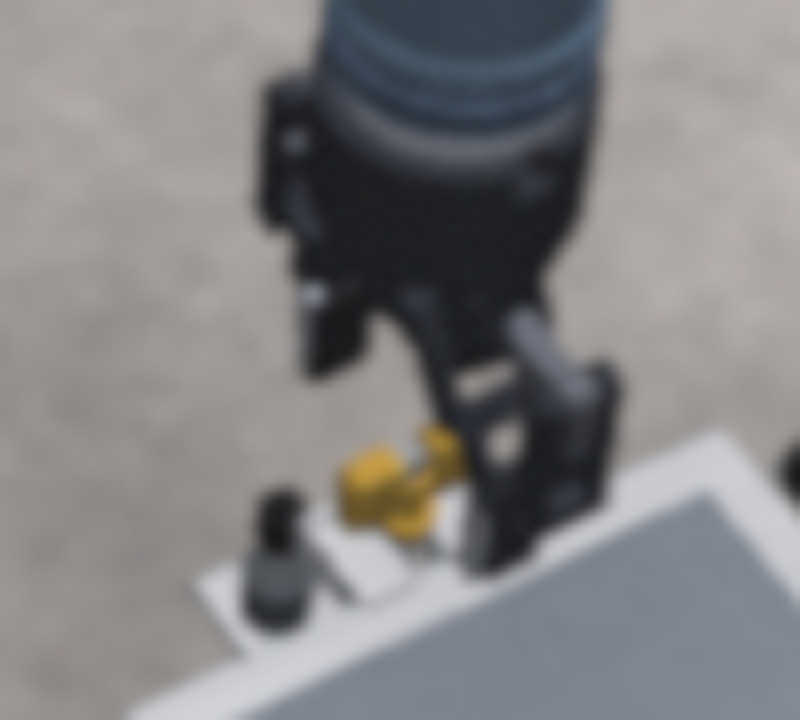

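Call:
{"api": "carry_out", "payload": {"xyz": [[0, 0, 0], [0, 0, 0], [0, 0, 0], [0, 0, 0], [0, 0, 0], [0, 0, 0], [0, 0, 0], [0, 0, 0], [0, 0, 0], [0, 0, 0]], "turn": [-0.14, -0.28, -0.42, -0.56, -0.7, -0.84, -0.98, -1.12, -1.26, -1.4]}}

```text
time_s: 22.9
ee_pos: [0.6017, 0.1043, 0.106]
eef_rot: [[-0.979, 0.205, -0.0], [0.205, 0.979, -0.0], [0.0, -0.0, -1.0]]
contact_force: [0.4, 0.5, 0.6]
grip_width: 0.0752
```

Call:
{"api": "carry_out", "payload": {"xyz": [[0, 0, 0], [0, 0, 1], [0, 0, 2], [0, 0, 3], [0, 0, 4], [0, 0, 5], [0, 0, 6], [0, 0, 7], [0, 0, 7], [0, 0, 7]], "turn": [-0.1, -0.16, -0.16, -0.16, -0.16, -0.16, -0.16, -0.16, -0.16, -0.16]}}

```text
time_s: 23.9
ee_pos: [0.6016, 0.1045, 0.099]
eef_rot: [[-0.999, 0.052, -0.0], [0.052, 0.999, -0.0], [0.0, -0.0, -1.0]]
contact_force: [-0.5, 0.1, 0.3]
grip_width: 0.0752
```

Call:
{"api": "carry_out", "payload": {"xyz": [[0, 0, 0], [0, 0, 0], [0, 0, 0], [0, 0, 0], [0, 0, 0], [0, 0, 0], [0, 0, 0], [0, 0, 0], [0, 0, 0], [0, 0, 0]], "turn": [0, 0, 0, 0, 0, 0, 0, 0, 0, 0], "claw": 104}}

```text
time_s: 24.9
ee_pos: [0.6017, 0.1045, 0.0991]
eef_rot: [[-0.999, 0.052, -0.0], [0.052, 0.999, -0.0], [0.0, -0.0, -1.0]]
contact_force: [0.1, 0.3, 0.5]
grip_width: 0.0508
```

Run:
```python
from h import *
rel([.602,.1045,.1061],-.053+np.pi)
look('scene',15,310,410,165,255,8)
```

```text
p [0.6017 0.1045 0.0991] xang 3.0899 F [0.1 0.3 0.5] M [ 0.01  0.03 -0.02] w 0.0508 t 24.9 q [-0.43  0.42  0.23  1.79 -0.12  0.95  1.37]
tool xyz mm [-0.3  0.  -7. ] turn 0.0013
```

View pics/scene15c.png

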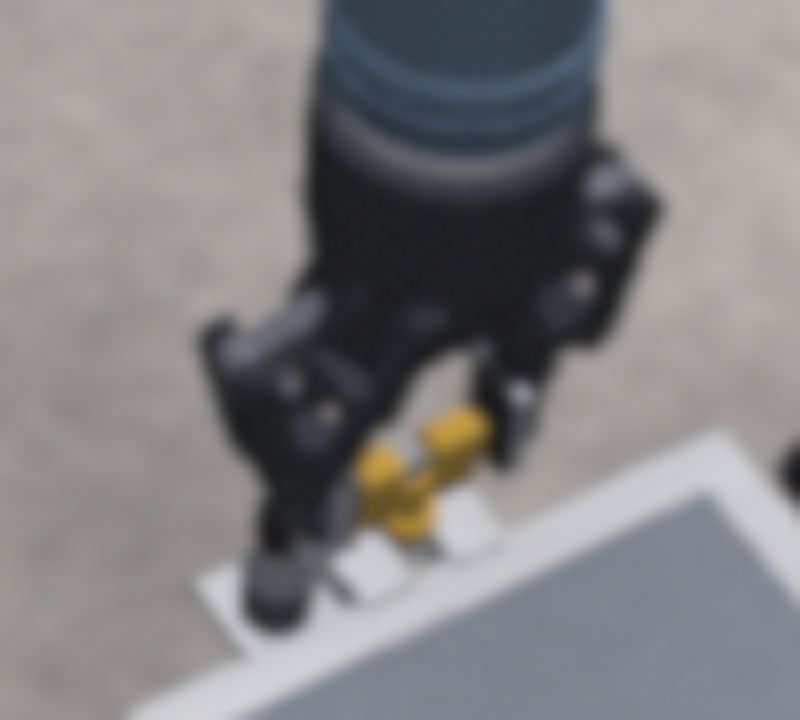

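Call:
{"api": "carry_out", "payload": {"xyz": [[0, 0, 0], [0, 0, 0], [0, 0, 0], [0, 0, 0], [0, 0, 0], [0, 0, 0], [0, 0, 0], [0, 0, 0], [0, 0, 0], [0, 0, 0]], "turn": [0, 0, 0, 0, 0, 0, 0, 0, 0, 0], "claw": 140, "grip_force": 20}}

```text
time_s: 25.95
ee_pos: [0.6017, 0.1041, 0.0992]
eef_rot: [[-0.999, 0.052, -0.0], [0.052, 0.999, -0.0], [0.0, -0.0, -1.0]]
contact_force: [-1.3, -2.1, 4.0]
grip_width: 0.0454
```

Run:
```python
from h import *
rel([.602,.1045,.1061],-.053+np.pi)
for t in np.r_[np.arange(.1,1.01,.1),np.arange(1.02,1.4,.04)]: print(round(t,2),round(101*np.sin(t),1),round(101*(1-np.cos(t)),1))
```

```text
p [0.6017 0.1041 0.0992] xang 3.0897 F [-1.3 -2.1  4. ] M [-0.46  0.39  0.02] w 0.0454 t 25.95 q [-0.43  0.42  0.23  1.79 -0.12  0.95  1.37]
tool xyz mm [-0.3  0.4 -6.9] turn 0.0011
0.1 10.1 0.5
0.2 20.1 2.0
0.3 29.8 4.5
0.4 39.3 8.0
0.5 48.4 12.4
0.6 57.0 17.6
0.7 65.1 23.8
0.8 72.5 30.6
0.9 79.1 38.2
1.0 85.0 46.4
1.02 86.1 48.1
1.06 88.1 51.6
1.1 90.0 55.2
1.14 91.8 58.8
1.18 93.4 62.5
1.22 94.8 66.3
1.26 96.2 70.1
1.3 97.3 74.0
1.34 98.3 77.9
1.38 99.2 81.8
```

Call:
{"api": "carry_out", "payload": {"xyz": [[2, 0, 0], [6, 0, 0.2], [11, 0, 0.6], [16, 0, 1.3], [21, 0, 2.2], [26, 0, 3.4], [32, 0, 5.2], [38, 0, 7.4], [43.5, 0, 9.9], [48.4, 0, 12.4]], "turn": [0, 0, 0, 0, 0, 0, 0, 0, 0, 0]}}

```text
time_s: 26.95
ee_pos: [0.5521, 0.1069, 0.0868]
eef_rot: [[-0.999, 0.052, -0.002], [0.052, 0.999, -0.0], [0.002, -0.0, -1.0]]
contact_force: [1.1, -4.0, 5.5]
grip_width: 0.0453
```

Run:
```python
from h import *
rel([.602,.1045,.1061],-.053+np.pi)
look('scene',16,310,410,165,255,8)
```

```text
p [0.5521 0.1069 0.0868] xang 3.0897 F [ 1.1 -4.   5.5] M [-0.89 -0.42 -0.02] w 0.0453 t 26.95 q [-0.46  0.35  0.23  1.91 -0.1   0.89  1.34]
tool xyz mm [-49.9   0.2 -19.4] turn 0.0011
```

View pics/scene16c.png

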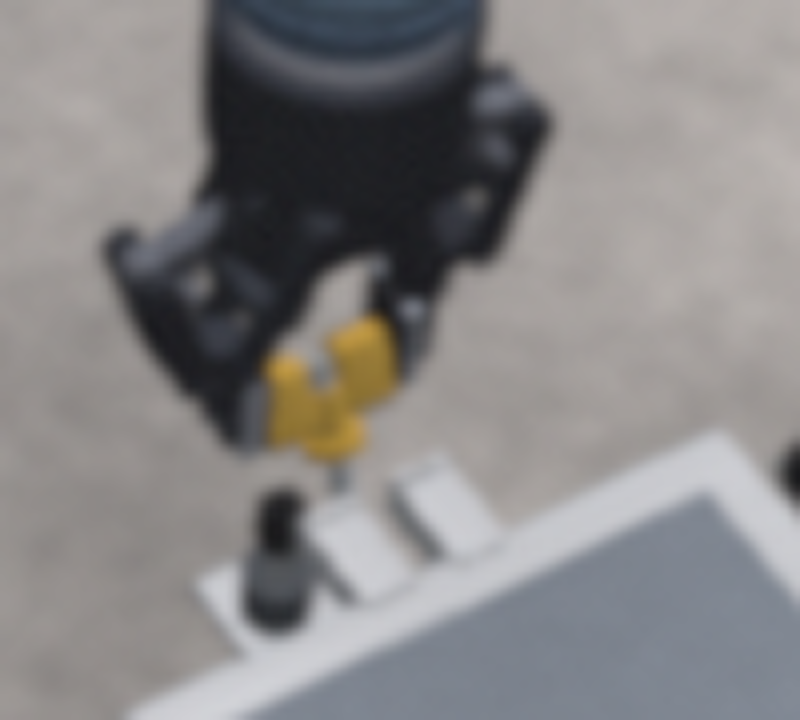

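Call:
{"api": "carry_out", "payload": {"xyz": [[4.4, 0, 2.5], [8.6, 0, 5.2], [12.7, 0, 8.2], [16.7, 0, 11.4], [20.4, 0, 14.7], [24.1, 0, 18.2], [27.5, 0, 21.9], [30.7, 0, 25.8], [33.8, 0, 29.8], [36.6, 0, 34.0]], "turn": [0, 0, 0, 0, 0, 0, 0, 0, 0, 0]}}

```text
time_s: 28.0
ee_pos: [0.5133, 0.109, 0.0516]
eef_rot: [[-0.999, 0.052, -0.006], [0.052, 0.999, -0.0], [0.006, -0.001, -1.0]]
contact_force: [-1.4, -2.6, 4.7]
grip_width: 0.0452
```

Run:
```python
from h import *
rel([.602,.1045,.1061],-.053+np.pi)
look('scene',17,290,390,165,255,8)
```

```text
p [0.5133 0.109  0.0516] xang 3.0899 F [-1.4 -2.6  4.7] M [-0.69  0.22 -0.06] w 0.0452 t 28.0 q [-0.48  0.34  0.22  2.02 -0.1   0.8   1.32]
tool xyz mm [-88.5   0.1 -55. ] turn 0.0013
```

View pics/scene17c.png

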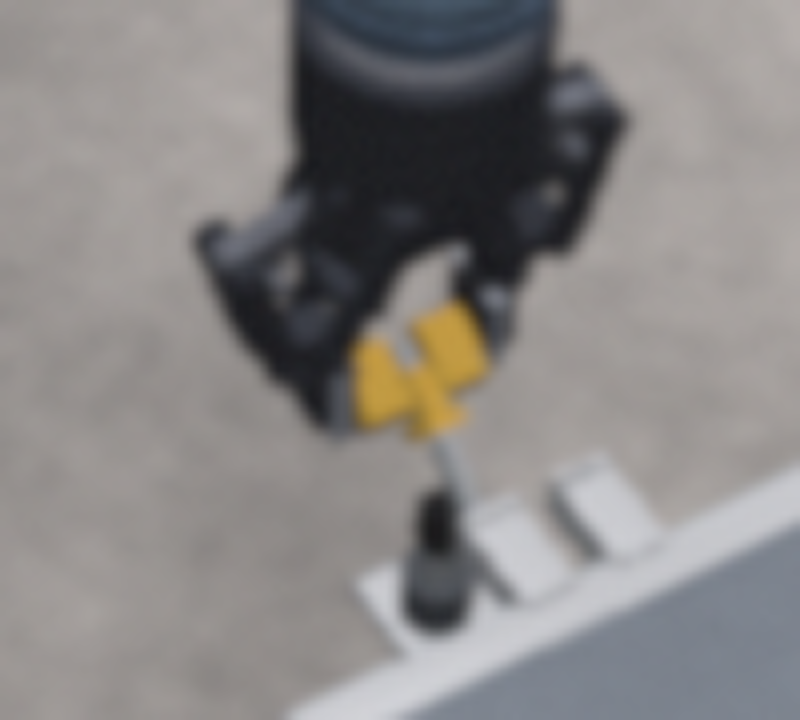

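Call:
{"api": "carry_out", "payload": {"xyz": [[0.5, 0, 0.9], [1.1, 0, 1.7], [1.6, 0, 2.6], [2.1, 0, 3.4], [2.6, 0, 4.3], [3.1, 0, 5.2], [3.6, 0, 6.1], [4.1, 0, 7.0], [4.6, 0, 7.9], [5.0, 0, 8.8]], "turn": [0, 0, 0, 0, 0, 0, 0, 0, 0, 0]}}

```text
time_s: 29.05
ee_pos: [0.5084, 0.1092, 0.043]
eef_rot: [[-0.999, 0.052, -0.007], [0.052, 0.999, -0.0], [0.007, -0.001, -1.0]]
contact_force: [-4.5, -2.7, 5.5]
grip_width: 0.0453
```

Run:
```python
from h import *
rel([.602,.1045,.1061],-.053+np.pi)
look('scene',18,290,390,165,255,8)
```

```text
p [0.5084 0.1092 0.043 ] xang 3.09 F [-4.5 -2.7  5.5] M [-0.68  0.59 -0.06] w 0.0453 t 29.05 q [-0.48  0.35  0.21  2.03 -0.11  0.78  1.32]
tool xyz mm [-93.3   0.  -63.7] turn 0.0014
```

View pics/scene18c.png

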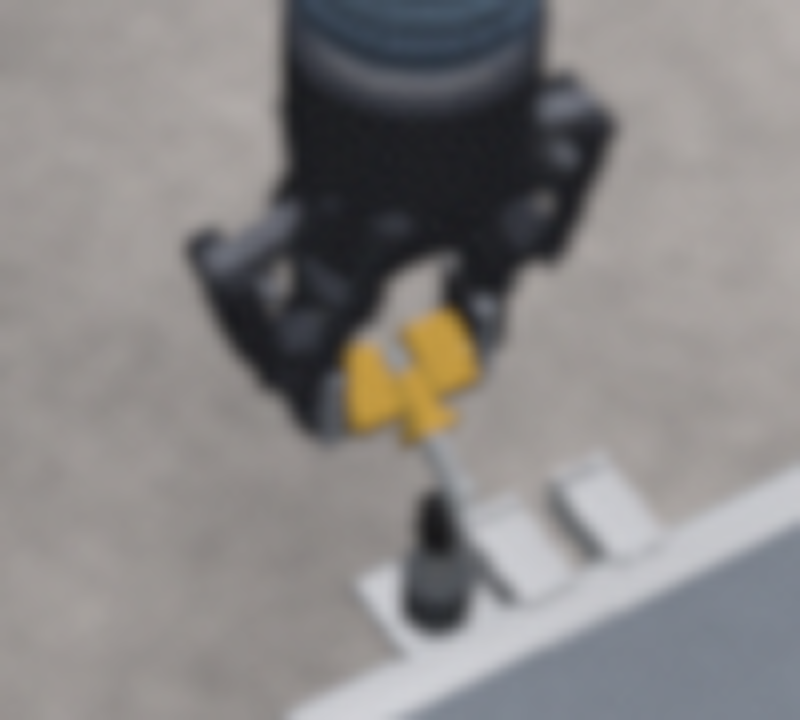

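Call:
{"api": "carry_out", "payload": {"xyz": [[0.4, 0, 0.4], [0.8, 0, 0.8], [1.2, 0, 1.2], [1.6, 0, 1.6], [2.0, 0, 2.0], [2.4, 0, 2.4], [2.7, 0, 2.8], [2.9, 0, 3.2], [3.0, 0, 3.6], [3.0, 0, 3.6]], "turn": [0, 0, 0, 0, 0, 0, 0, 0, 0, 0]}}

```text
time_s: 30.1
ee_pos: [0.5069, 0.1094, 0.0397]
eef_rot: [[-0.999, 0.052, -0.004], [0.052, 0.999, -0.0], [0.004, -0.0, -1.0]]
contact_force: [-4.0, -3.0, 4.3]
grip_width: 0.0452
```

```bash
cat >> h.py <<'E'
def tang(th):
    F=np.array(bot.get_state()['contact_force']); ex=np.array([-.9986,.053,0]); 
    t=ex*np.cos(th)+np.array([0,0,-np.sin(th)]); r=ex*np.sin(th)+np.array([0,0,np.cos(th)])
    print('tangential resist',-F@t,'radial',F@r,F)
E
python3 - <<'E'
from h import *
rel([.602,.1045,.1061],-.053+np.pi); tang(1.14)
look('scene',19,290,390,165,255,8)
E
```

```text
p [0.5069 0.1094 0.0397] xang 3.09 F [-4.  -3.   4.3] M [-0.64  0.73 -0.08] w 0.0452 t 30.1 q [-0.48  0.35  0.21  2.04 -0.11  0.77  1.32]
tool xyz mm [-95.    0.  -66.7] turn 0.0014
tangential resist 2.2643520475323604 radial 5.266517269778825 [-4.00179556 -2.95169852  4.25673478]
```

View pics/scene19c.png

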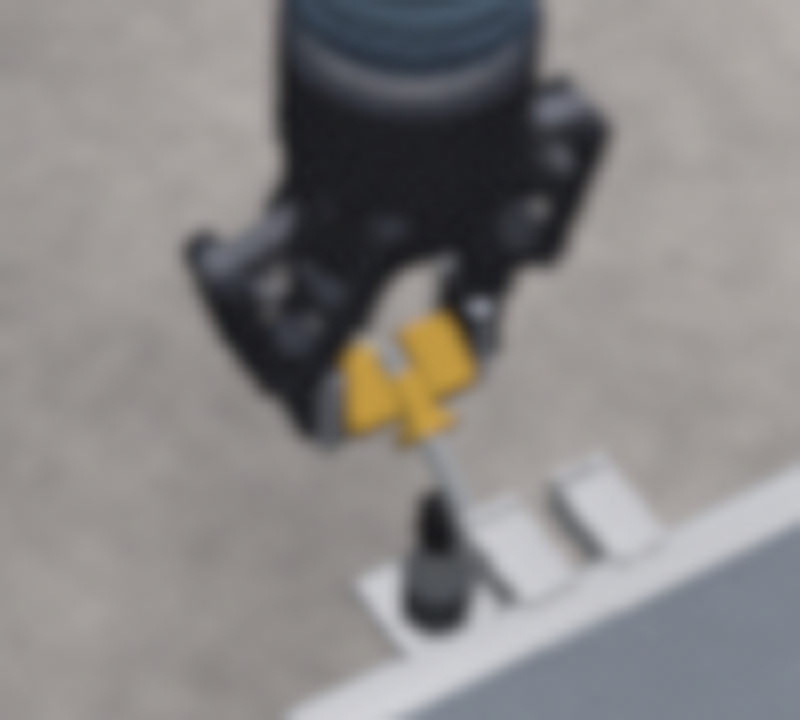

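Call:
{"api": "carry_out", "payload": {"xyz": [[0.2, 0, 0.4], [0.4, 0, 0.8], [0.6, 0, 1.2], [0.8, 0, 1.6], [1.0, 0, 2.0], [1.2, 0, 2.4], [1.4, 0, 2.8], [1.6, 0, 3.3], [1.8, 0, 3.8], [1.8, 0, 3.8]], "turn": [0, 0, 0, 0, 0, 0, 0, 0, 0, 0]}}

```text
time_s: 31.15
ee_pos: [0.5053, 0.1094, 0.0359]
eef_rot: [[-0.999, 0.052, -0.003], [0.052, 0.999, -0.0], [0.003, -0.0, -1.0]]
contact_force: [-4.9, -3.1, 4.8]
grip_width: 0.0456
```

Run:
```python
from h import *
rel([.602,.1045,.1061],-.053+np.pi); tang(1.16)
look('scene',20,290,390,165,255,8)
```

```text
p [0.5053 0.1094 0.0359] xang 3.0899 F [-4.9 -3.1  4.8] M [-0.65  0.69 -0.05] w 0.0456 t 31.15 q [-0.48  0.35  0.21  2.04 -0.11  0.76  1.32]
tool xyz mm [-96.6   0.1 -70.5] turn 0.0013
tangential resist 2.5465453514500074 radial 6.254986017968274 [-4.88662006 -3.0589507   4.83254387]
```

View pics/scene20c.png

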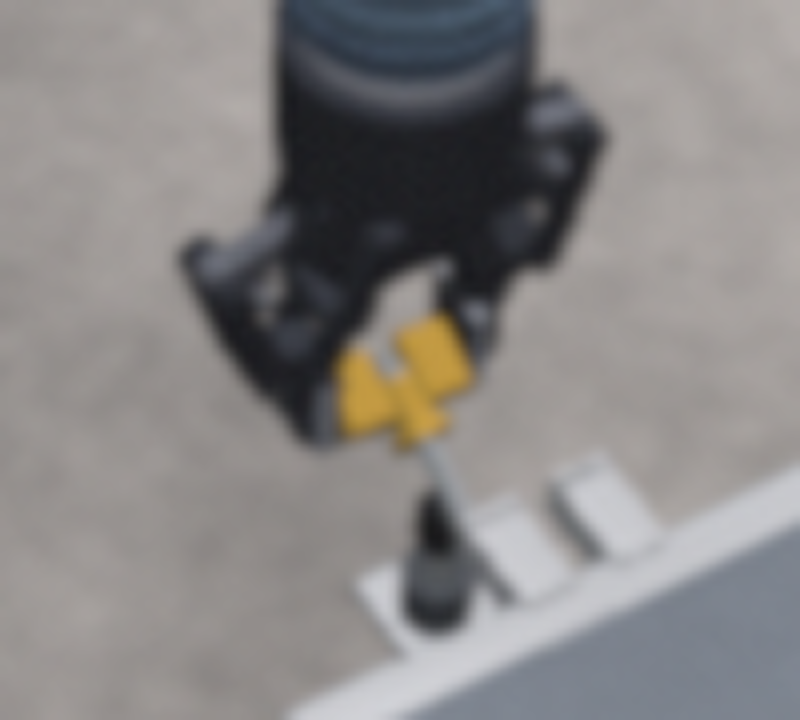

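Call:
{"api": "carry_out", "payload": {"xyz": [[0.4, 0, 0.2], [0.8, 0, 0.5], [1.1, 0, 0.8], [1.4, 0, 1.1], [1.6, 0, 1.4], [1.8, 0, 1.7], [2.0, 0, 2.0], [2.0, 0, 2.4], [2.0, 0, 2.4], [2.0, 0, 2.4]], "turn": [0, 0, 0, 0, 0, 0, 0, 0, 0, 0]}}

```text
time_s: 32.2
ee_pos: [0.5046, 0.1095, 0.0339]
eef_rot: [[-0.999, 0.052, -0.001], [0.052, 0.999, -0.0], [0.001, -0.0, -1.0]]
contact_force: [-4.7, -2.7, 4.6]
grip_width: 0.0456
```

Run:
```python
from h import *
rel([.602,.1045,.1061],-.053+np.pi); tang(1.18)
```

```text
p [0.5046 0.1095 0.0339] xang 3.0899 F [-4.7 -2.7  4.6] M [-0.7   0.67 -0.08] w 0.0456 t 32.2 q [-0.48  0.36  0.21  2.05 -0.11  0.75  1.32]
tool xyz mm [-97.5   0.  -72.3] turn 0.0013
tangential resist 2.528835097612852 radial 6.0075436940964755 [-4.74158241 -2.70998566  4.62659866]
```

Call:
{"api": "carry_out", "payload": {"xyz": [[0.2, 0, 0.3], [0.3, 0, 0.6], [0.4, 0, 0.9], [0.5, 0, 1.2], [0.6, 0, 1.5], [0.7, 0, 1.8], [0.9, 0, 2.1], [1.0, 0, 2.4], [1.0, 0, 2.4], [1.0, 0, 2.4]], "turn": [0, 0, 0, 0, 0, 0, 0, 0, 0, 0]}}

```text
time_s: 33.2
ee_pos: [0.5036, 0.1096, 0.0315]
eef_rot: [[-0.999, 0.052, -0.001], [0.052, 0.999, -0.0], [0.001, -0.0, -1.0]]
contact_force: [-5.2, -2.1, 4.7]
grip_width: 0.0456
```

Run:
```python
from h import *
rel([.602,.1045,.1061],-.053+np.pi); tang(1.2)
look('scene',21,290,390,165,255,8)
```

```text
p [0.5036 0.1096 0.0315] xang 3.0899 F [-5.2 -2.1  4.7] M [-0.6   0.71  0.01] w 0.0456 t 33.2 q [-0.48  0.36  0.21  2.05 -0.11  0.74  1.32]
tool xyz mm [-98.5   0.  -74.7] turn 0.0013
tangential resist 2.4878024158217746 radial 6.445092653607948 [-5.22524876 -2.11942728  4.65415839]
```

View pics/scene21c.png

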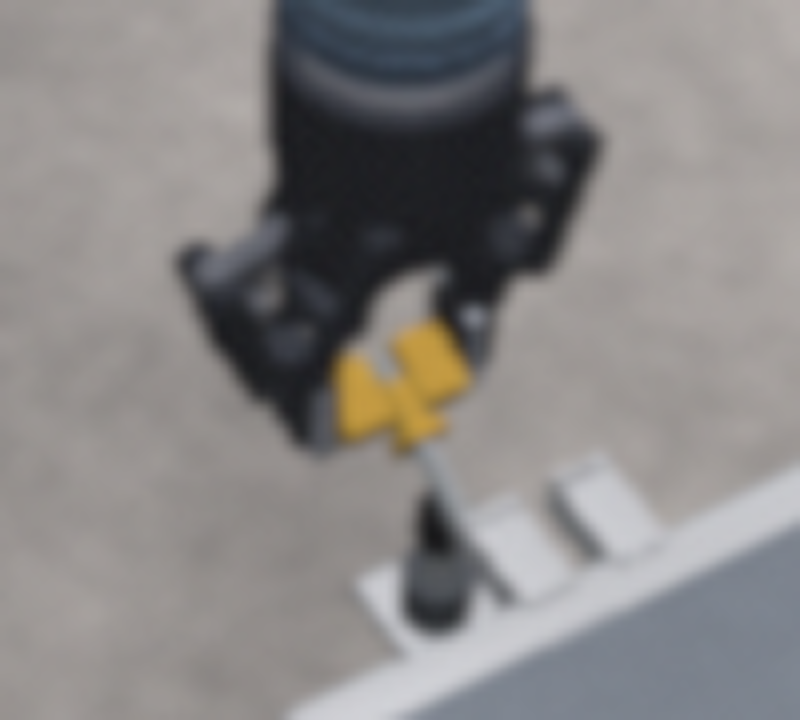

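Call:
{"api": "carry_out", "payload": {"xyz": [[0.2, 0, 0.3], [0.4, 0, 0.6], [0.5, 0, 0.9], [0.7, 0, 1.2], [0.9, 0, 1.5], [1.0, 0, 1.9], [1.2, 0, 2.2], [1.3, 0, 2.5], [1.3, 0, 2.8], [1.3, 0, 2.8]], "turn": [0, 0, 0, 0, 0, 0, 0, 0, 0, 0]}}

```text
time_s: 34.25
ee_pos: [0.5027, 0.1096, 0.0289]
eef_rot: [[-0.999, 0.052, 0.0], [0.052, 0.999, 0.0], [-0.0, 0.0, -1.0]]
contact_force: [-3.8, -2.7, 5.2]
grip_width: 0.0453
```

Run:
```python
from h import *
rel([.602,.1045,.1061],-.053+np.pi); tang(1.23)
```

```text
p [0.5027 0.1096 0.0289] xang 3.0898 F [-3.8 -2.7  5.2] M [-0.67  0.69 -0.07] w 0.0453 t 34.25 q [-0.48  0.36  0.21  2.05 -0.11  0.74  1.32]
tool xyz mm [-99.4   0.  -77.2] turn 0.0012
tangential resist 3.716412981934067 radial 5.18783103006624 [-3.79747163 -2.73298005  5.23664647]
```

Call:
{"api": "carry_out", "payload": {"xyz": [[0.1, 0, 0.3], [0.2, 0, 0.6], [0.3, 0, 0.9], [0.4, 0, 1.2], [0.5, 0, 1.5], [0.5, 0, 1.5], [0.5, 0, 1.5], [0.5, 0, 1.5], [0.5, 0, 1.5], [0.5, 0, 1.5]], "turn": [0, 0, 0, 0, 0, 0, 0, 0, 0, 0]}}

```text
time_s: 35.25
ee_pos: [0.5023, 0.1097, 0.0277]
eef_rot: [[-0.999, 0.052, 0.0], [0.052, 0.999, 0.0], [-0.0, 0.0, -1.0]]
contact_force: [-5.5, -2.5, 6.3]
grip_width: 0.0456
```

Run:
```python
from h import *
rel([.602,.1045,.1061],-.053+np.pi); tang(1.24)
look('scene',22,290,390,165,255,8)
```

```text
p [0.5023 0.1097 0.0277] xang 3.0897 F [-5.5 -2.5  6.3] M [-0.71  0.73 -0.09] w 0.0456 t 35.25 q [-0.48  0.36  0.21  2.06 -0.11  0.73  1.32]
tool xyz mm [-99.8   0.  -78.4] turn 0.0012
tangential resist 4.192055603097387 radial 7.136107100193456 [-5.52984228 -2.53676742  6.28256019]
```

View pics/scene22c.png

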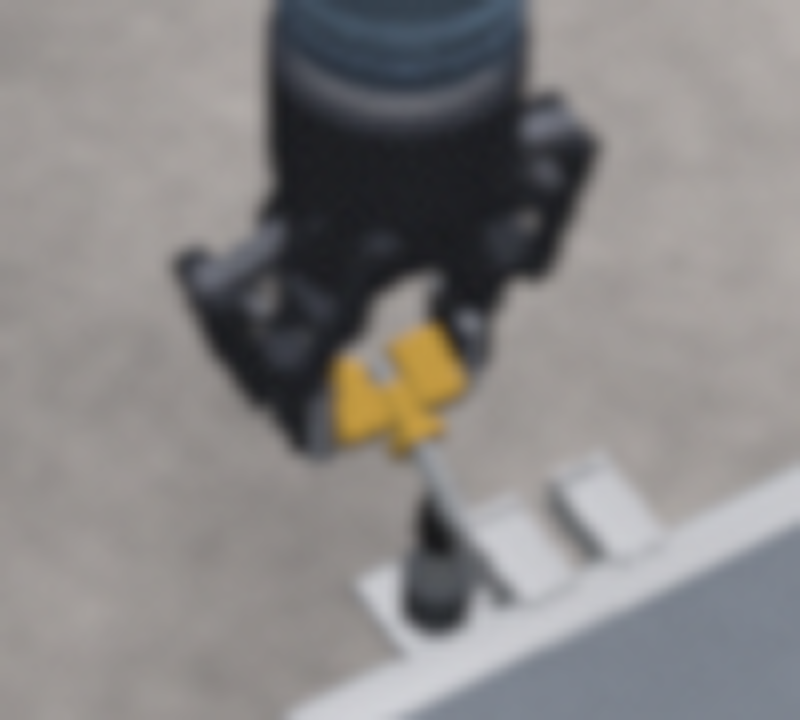

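Call:
{"api": "carry_out", "payload": {"xyz": [[0.2, 0, 0.3], [0.4, 0, 0.6], [0.5, 0, 0.9], [0.6, 0, 1.2], [0.7, 0, 1.5], [0.7, 0, 1.5], [0.7, 0, 1.5], [0.7, 0, 1.5], [0.7, 0, 1.5], [0.7, 0, 1.5]], "turn": [0, 0, 0, 0, 0, 0, 0, 0, 0, 0]}}

```text
time_s: 36.3
ee_pos: [0.502, 0.1097, 0.0265]
eef_rot: [[-0.999, 0.052, 0.001], [0.052, 0.999, 0.0], [-0.001, 0.0, -1.0]]
contact_force: [-4.9, -3.2, 7.8]
grip_width: 0.0454
```

Run:
```python
from h import *
rel([.602,.1045,.1061],-.053+np.pi); tang(1.25)
```

```text
p [0.502  0.1097 0.0265] xang 3.0897 F [-4.9 -3.2  7.8] M [-0.74  0.77 -0.1 ] w 0.0454 t 36.3 q [-0.48  0.36  0.21  2.06 -0.11  0.73  1.32]
tool xyz mm [-100.2    0.   -79.5] turn 0.0011
tangential resist 5.873874135245354 radial 6.9074076397662285 [-4.87665917 -3.15041704  7.75227631]
```

Call:
{"api": "carry_out", "payload": {"xyz": [[0, 0, 0], [0, 0, 0], [0, 0, 0], [0, 0, 0], [0, 0, 0], [0, 0, 0], [0, 0, 0], [0, 0, 0], [0, 0, 0], [0, 0, 0]], "turn": [0, 0, 0, 0, 0, 0, 0, 0, 0, 0], "claw": 30}}

```text
time_s: 37.3
ee_pos: [0.5015, 0.1097, 0.0259]
eef_rot: [[-0.999, 0.052, -0.0], [0.052, 0.999, 0.0], [0.0, 0.0, -1.0]]
contact_force: [-0.1, -0.4, 0.4]
grip_width: 0.0755
```

Run:
```python
from h import *
rel([.602,.1045,.1061],-.053+np.pi); tang(1.25)
look('scene',23,290,390,165,255,8)
```

```text
p [0.5015 0.1097 0.0259] xang 3.0898 F [-0.1 -0.4  0.4] M [ 0.01 -0.02  0.  ] w 0.0755 t 37.3 q [-0.48  0.36  0.21  2.06 -0.11  0.73  1.32]
tool xyz mm [-1.006e+02  1.000e-01 -8.020e+01] turn 0.0012
tangential resist 0.3013949769375303 radial 0.2133713169389338 [-0.13135208 -0.44752206  0.35329995]
```

View pics/scene23c.png

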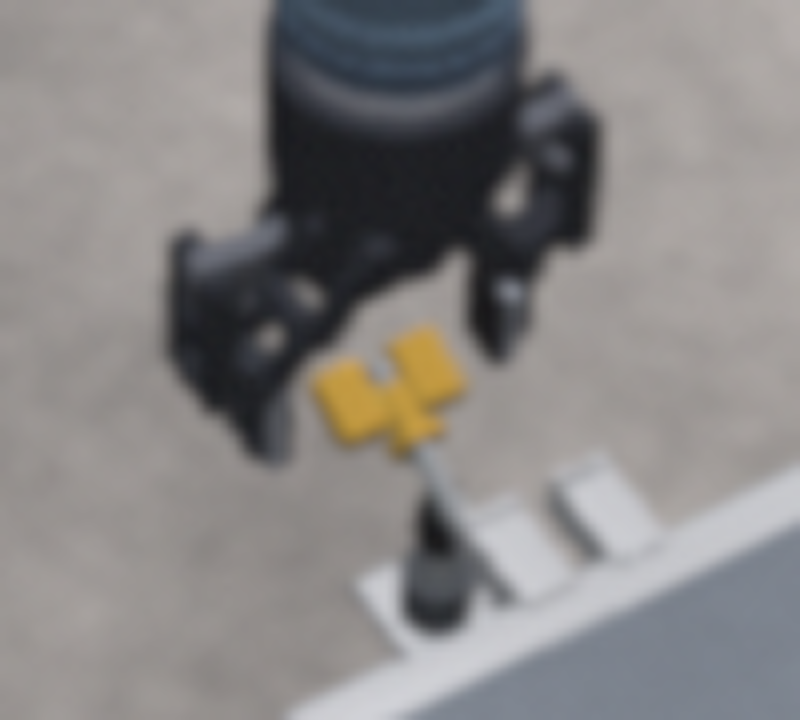

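Call:
{"api": "carry_out", "payload": {"xyz": [[0, 0, -8], [0, 0, -20], [0, 0, -35], [0, 0, -55], [0, 0, -75], [0, 0, -95], [0, 0, -115], [0, 0, -135], [0, 0, -150], [0, 0, -150]], "turn": [0, 0, 0, 0, 0, 0, 0, 0, 0, 0]}}

```text
time_s: 38.35
ee_pos: [0.504, 0.1102, 0.1796]
eef_rot: [[-0.999, 0.052, 0.007], [0.052, 0.999, 0.003], [-0.007, 0.003, -1.0]]
contact_force: [0.6, -0.1, 0.8]
grip_width: 0.0751
```

Call:
{"api": "carry_out", "payload": {"xyz": [[0, 15, 0], [0, 45, 0], [0, 80, 0], [0, 115, 0], [0, 150, 0], [0, 185, 0], [0, 215, 0], [0, 240, 0], [0, 250, 0], [0, 250, 0]], "turn": [0, 0, 0, 0, 0, 0, 0, 0, 0, 0]}}

```text
time_s: 39.35
ee_pos: [0.5126, 0.3617, 0.1745]
eef_rot: [[-0.999, 0.048, -0.002], [0.048, 0.999, -0.001], [0.002, -0.001, -1.0]]
contact_force: [0.0, -0.1, -0.3]
grip_width: 0.0755
```

Run:
```python
from h import *
rel([.602,.1045,.1061])
d=look('scene',24,310,410,185,255,8)
e=look('top',24,230,330,160,280,5)
np.set_printoptions(linewidth=200)
import scipy.optimize as so
for n,dd in (('scene',d),('top',e)):
    im=cv2.imread(f'pics/{n}24.png').astype(int);X=cloud(n,dd)
    m=(im[...,2]-im[...,0]>50)&(im[...,2]>80)&(abs(X[...,0]-.52)<.06)&(abs(X[...,1]-.11)<.05)&(X[...,2]>.04)
    p=X[m]; print(n,len(p),p.mean(0)); 
    ax=np.array([.9986,-.053,0]); f=(p-[.6015,.1045,.045])@ax
    print('theta of pts: mean',np.arctan2(-f,p[:,2]-.045).mean(), 'slope', np.polyfit(-f,p[:,2],1))
```

```text
p [0.5126 0.3617 0.1745] xang 3.0939 F [ 0.  -0.1 -0.3] M [-0.03  0.    0.01] w 0.0755 t 39.35 q [-0.76  0.36  0.11  1.68 -0.04  1.1   0.88]
tool xyz mm [-101.7 -252.6   68.3] turn None
scene 175 [0.51297943 0.10602401 0.08351218]
theta of pts: mean 1.159597306841824 slope [0.29045063 0.05781386]
top 151 [0.50941582 0.11103479 0.08524269]
theta of pts: mean 1.1590786221906297 slope [0.31089416 0.05654666]
```

View pics/scene24c.png

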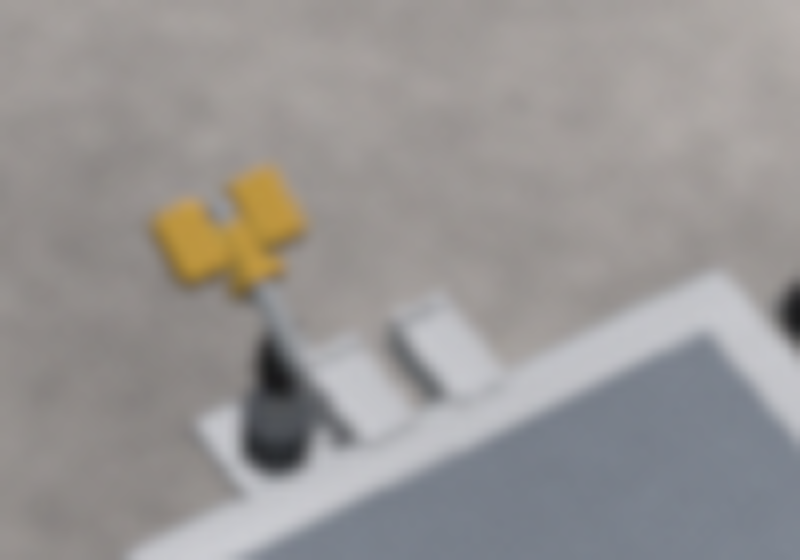

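View pics/top24.png

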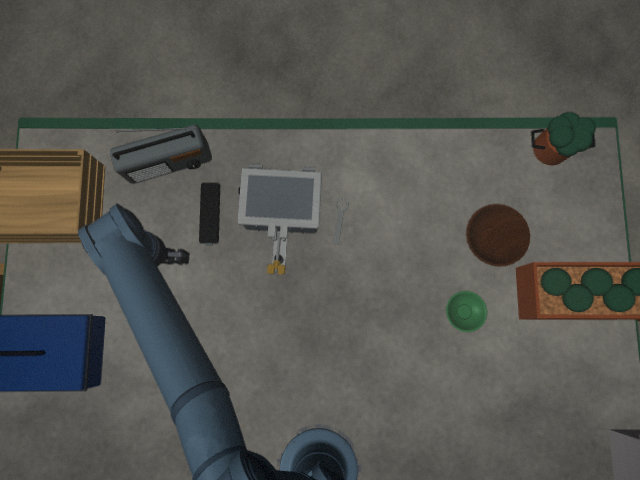

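Run:
```python
from h import *
a=cv2.imread('pics/scene0.png');b=cv2.imread('pics/scene24.png')
print('mug diff',cv2.absdiff(a,b)[130:185,415:465].mean(),'remote',cv2.absdiff(a,b)[210:270,410:465].mean(),'opener',cv2.absdiff(a,b)[280:330,295:330].mean(),'bowls',cv2.absdiff(a,b)[260:410,90:180].mean())
cv2.imwrite('pics/scene24b.png',b)
```

```text
mug diff 2.747030303030303 remote 0.9445454545454546 opener 1.0104761904761905 bowls 0.9275802469135802
```

View pics/scene24b.png

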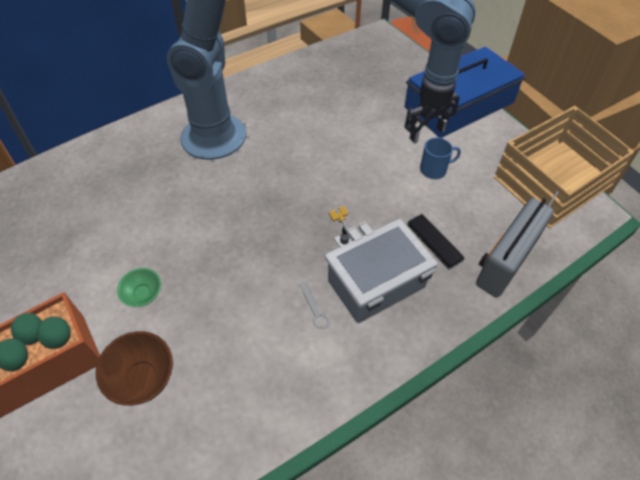

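Bystanders are unmoved, with the mug at about (436,158). The bolt lies out over the dome at about (343,225), and the arm is clear. I'm handing in.

Run:
```python
from rig import bot
print(bot.job_done(), bot.get_state()['time_s'])
```

```text
the job is handed in; nothing more can be done
the job is handed in; nothing more can be done
```

The wing nut is unscrewed by about 2.9 rad and clear of the lip. I swung the bolt out of the slot and down onto its rubber rest, let go, and moved the arm away. The job was handed in at about 39.5 s of the 72 s allowed.

**Contact with the rest:** Resistance at the nut was steady at about 2.5 N, then rose to 3.7, 4.2 and 5.9 N over the last three small steps. That matches the dome's spring and means roughly 6 N on the dome, against the 18 N it bears. After release the tool force read about zero.

**Final pictures:** The bolt lies out over the dome, at about 1.24 rad by the arm's readings; the depth pictures, which are less precise, suggest 1.22 to 1.28. I inferred the contact from the force rise and the geometry, because the pictures are too coarse to show it directly. The remote case, opener, ashtray, bowl and mug looked unmoved in before-and-after pictures.

**What went wrong or disagreed:**
- **Nut turned back once:** On my first try at re-gripping I closed the fingers while still rotating. They carried the nut from about 1.3 rad back to tight, with up to 12 N measured on the tool. I released it and redid the whole unscrewing in one grip. The bolt stayed upright, and the nut had never passed the lip at that point.
- **Fingertip height:** The cameras showed the fingertips about 35 mm higher than the reported TCP. I worked from the pictures and depth and checked forces as I went.
- **Cameras:** The two cameras disagreed by about 4 mm on the box position, so I used the average. The nut grips were well centred, with only about 1 N sideways.

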